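Put the detector test blocks away, then pack the cookie box

TASK

The metal-detector check is over: put each coloured test block back upright in the storage slot with the label of its own colour, fully down, and let no cookie into the gift box while any block is still out. Then pack every golden cookie from the pan into the gift box, one to a pocket, flat and topping up. Also fit the label roll on the dispenser's spindle, right down on its base (whenever you like), and leave the dark cookie, the jar and the brush where they are.

Things in the scene. Friction and masses are not known exactly. Their poses are not given: they have to be found in the camera images.
- block_red: red plastic metal-detector test block, 60 x 30 x 44 mm (own x, y, z), standing upright on the bench. Origin: centre of its underside; x along its 60 mm length, z up.
- block_yellow: yellow plastic metal-detector test block, 60 x 30 x 44 mm (own x, y, z), standing upright on the bench. Origin: centre of its underside; x along its 60 mm length, z up.
- block_blue: blue plastic metal-detector test block, 60 x 30 x 44 mm (own x, y, z), standing upright on the bench. Origin: centre of its underside; x along its 60 mm length, z up.
- slot_red_floor (a point): centre of the pocket floor of the red block's fixed grey storage slot, 5 mm above the bench; the block's origin belongs here. The slot is an open-topped tray, outside 76 x 46 x 23 mm (own x, y, z), walls 5 mm, pocket 66 x 36 mm and 18 mm deep; a red label pad 24 mm long, 46 mm wide and 12 mm high lies against its +x end. A block fits either way round.
- slot_yellow_floor (a point): centre of the pocket floor of the yellow block's fixed grey storage slot, 5 mm above the bench; the block's origin belongs here. The slot is an open-topped tray, outside 76 x 46 x 23 mm (own x, y, z), walls 5 mm, pocket 66 x 36 mm and 18 mm deep; a yellow label pad 24 mm long, 46 mm wide and 12 mm high lies against its +x end. A block fits either way round.
- slot_blue_floor (a point): centre of the pocket floor of the blue block's fixed grey storage slot, 5 mm above the bench; the block's origin belongs here. The slot is an open-topped tray, outside 76 x 46 x 23 mm (own x, y, z), walls 5 mm, pocket 66 x 36 mm and 18 mm deep; a blue label pad 24 mm long, 46 mm wide and 12 mm high lies against its +x end. A block fits either way round.
- cookie0: golden round cookie with a dark green pistachio topping, 50 mm diameter, 24 mm thick, lying topping up on the pan (may be absent). Origin: centre of its underside, z up.
- cookie1: golden round cookie with a dark green pistachio topping, 50 mm diameter, 24 mm thick, lying topping up on the pan (may be absent). Origin: centre of its underside, z up.
- cookie2: golden round cookie with a dark green pistachio topping, 50 mm diameter, 24 mm thick, lying topping up on the pan (may be absent). Origin: centre of its underside, z up.
- cookie3: golden round cookie with a dark green pistachio topping, 50 mm diameter, 24 mm thick, lying topping up on the pan (may be absent). Origin: centre of its underside, z up.
- pan: fixed aluminium sheet pan holding the golden cookies, 160 x 340 x 12 mm (own x, y, z), sheet 3 mm thick, inner floor 3 mm above the bench. Origin: centre of its underside.
- gift_box: fixed open green gift box, 262 x 76 mm (own x, y), rim 34 mm above the bench, with a white insert of four square pockets in a row along its x, each 58 x 58 mm, 10 mm deep, 62 mm apart, pocket floors 24 mm above the bench. Origin: centre of its underside.
- pocket0 (a point): centre of the floor of pocket 0 of the gift box (counted along the box's x), axes as the box.
- pocket1 (a point): centre of the floor of pocket 1 of the gift box (counted along the box's x), axes as the box.
- pocket2 (a point): centre of the floor of pocket 2 of the gift box (counted along the box's x), axes as the box.
- pocket3 (a point): centre of the floor of pocket 3 of the gift box (counted along the box's x), axes as the box.
- label_roll: white label roll standing on end, outside diameter 58 mm, 40 mm tall, through bore 28 mm. Origin: centre of its underside, z up along the bore.
- dispenser: fixed label dispenser: black round base 80 mm in diameter and 10 mm high with an upright steel spindle, 22 mm diameter with a tapered tip, ending 71 mm above the bench. Origin: centre of the underside.
- spindle_foot (a point): point on the spindle's axis at the top face of the dispenser base, 10 mm above the bench; the roll's origin belongs here.
- dark_cookie: dark brown cookie, same size, lying on the bench near the robot: not part of the order, leave it alone. Origin: centre of its underside.
- jar: small green jar, 48 mm diameter, 60 mm tall: bystander, leave it alone. Origin: centre of its underside.
- brush: crumb brush lying on the bench at the right: bystander, leave it alone. Origin: on its underside near the middle.
Not all that is in view belongs to the job. Leave any brown or turquoise look-alike of the part that bears slot_yellow_floor alone.

How it is judged:
By the outcome, as a careful person would: the job done as asked, in the order asked, and still so for the second after the job is handed in, with the robot touching nothing.
Of cookie0, cookie1, cookie2, cookie3 only 2 to 4 are there at a start; the rules pass over those that are not, and their reading is None.
At some moment in a run one of block_red, block_yellow, block_blue, label_roll may be knocked a few centimetres aside while the robot is not near it.
It also fails if it takes over 200 s, if anything falls off the work surface, if the arm or the gripper's body presses on something with over 40 N, if the wrist force passes 120 N, or if a joint passes its speed limit or range.

ROBOT

A 6-joint arm with a two-finger parallel gripper is mounted at the origin on the work surface. World frame = base frame: x ahead of the robot, y to its left, z up, the work surface at z = 0. Lengths are in m, angles in degrees, forces in N, time in s.
With the tool pointing down it reaches from about 0.275 to 0.85 m from the base axis. Payload 19 kg.
Tool frame: the origin (TCP) lies on the centre line of the jaws, within the pads' length; the fingertips stand 17 mm ahead of it and the grasp point (between the pads) lies 2 mm behind it (ctrl.tcp_to_tips is the distance from the TCP to the fingertips, in m); z points along the fingers, y is the line along which they close (so a half turn about z gives the same grasp; the last joint's range is limited). The gripper opens to 85 mm and grips with 20 to 120 N. Pads are 22 mm wide; open, the fingers measure 114 mm over their backs; the gripper's body (76 mm by 85 mm) begins 54 mm behind the grasp point. The pads swing forward as they close: fully open they stand 13 mm farther back than shut.
Start: joints at [-7.678, 8.623, 82.357, -0, 89.026, -7.678], TCP at [0.575, -0, 0.214] pointing down, gripper open.
Joint ranges: [-160.23, 160.23], [-39.13, 120.54], [6.94, 153.29], [-79.49, 259.48], [9.18, 160.14], [-161.06, 161.06]. Speed limits (degrees/s): [108.29, 108.29, 127.2, 172.46, 172.46, 172.46].

INTERFACE

Orientations are given as [roll, pitch, yaw] about the fixed x, y, z axes, in that order (R = Rz(yaw) Ry(pitch) Rx(roll)).
In Python, from station import read_state, vision, order, ctrl gives the robot as it stands. The module is installed in compiled form; this text tells all that it offers.
- The arm moves only by the tool apply_moves, never from a script. Its argument "commands" is a list of rows, each a list of 3 entries, a list of its own where there are three numbers: the turn, a rotation vector about the tool's x, y, z in units of 5 degrees (1.0 is 5 degrees), then the shift along the tool's x, y, z in units of 0.06 m (1.0 is 0.06 m), then the opening, from 0 (shut) to 1 (fully open). In form: [[[wx, wy, wz], [dx, dy, dz], hand], ...]. A call has 1 to 20 rows; each row shifts and turns the commanded pose from where the row before left it, along the tool's axes as they then stand; what a row does not reach is not made up. A row lasts 1/8 s, in which the tool goes at most 62.5 mm and 10.7 degrees, less where a joint would pass 70% of its speed; a pose out of reach is approached as far as the arm can. A call with a number of a shift or a turn outside -1 to 1 is refused whole. A call with a gripper value outside its range is refused whole. The fingers move at their own pace and stop on an object; "grip_force" is the grip in N (left out, the last holds). Time passes only in rows, so rows that do not move let the fingers close. It gives the time, the measured TCP pose, the force, the opening and the grip force at its end, in the units of the state.
- read_state(): the state, without advancing time (a new reading comes with each control period).
- vision.snapshot(name): name is "scene" or "side" or "wrist"; returns a dict with "frame" (400x640x3 uint8, red, green, blue), "mtx" (3x3 intrinsics, pixels), "distortion" ([k1, k2, p1, p2, k3] as OpenCV has them; the pictures are not rectified), "world_to_cam" (4x4, takes a point from world to camera coordinates). Camera axes: x right, y up, looking along -z (the intrinsics and any distortion apply to the point x, -y, -z); pixel columns grow to the right and rows downward; lengths in m; the calibration is good to about 2 mm. A picture is of the moment at which its call begins. There is no depth.
- order.close_job(): hands the job in; it is judged then, once.
The state is a dict: "time_s": time; "q": joint angles; "joint_vel": joint speeds; "effort": joint torques, N m; "tcp_pos": TCP position; "tool_rot": TCP orientation; "wrist_force": force on the tool from outside, world axes, zero at the start; "wrist_torque": the same for the moment, N m; "finger_gap": finger opening in m; "finger_force": force on a finger pad.
Only numpy, scipy, OpenCV 4.12 (cv2) and the standard library are available. Lean on these libraries where they do the work, as an engineer would, in place of code of your own. Each camera call takes 0.05 s, during which the arm holds its last target. There are 200 camera calls.

## Working session

There is one attempt and no reset: what is moved stays moved. The work goes in short steps, Python scripts to look and compute and a tool call to move; the robot and the scene stay as the last step left them, time stands still between calls to the robot, and variables do not carry over. Pictures are saved under pics/ and viewed, at most 14 in all, crops included, and the job is handed in when it is done.

Besides the shell and the picture viewer there is one more tool, called after ">>>" as name([rows], argument=value, ...), one row to a line, values as JSON. apply_moves: Moves the arm, as the interface text tells. Shifts and turns lie within -1 to 1; 1 stands for 0.06 m of shift or 5 degrees of turn. Its arguments: {"type":"object","properties":{"commands":{"type":"array"},"grip_force":{"type":"number"}},"required":["commands"]}

```bash
mkdir -p pics
cat > h.py <<'E'
import numpy as np, cv2
from station import read_state, vision, order, ctrl
def snap(n):
    s=vision.snapshot(n); np.savez(f'{n}.npz',**{k:np.array(v) for k,v in s.items()}); return s
def load(n): return dict(np.load(f'{n}.npz'))
def ray(s,uv):
    p=cv2.undistortPoints(np.array(uv,float).reshape(-1,1,2),np.array(s['mtx'],float),np.array(s['distortion'],float)).reshape(-1,2)
    T=np.array(s['world_to_cam']);R=T[:3,:3];t=T[:3,3]
    d=np.c_[p[:,0],-p[:,1],-np.ones(len(p))]@R
    return -R.T@t,d
def atz(s,uv,z):
    c,d=ray(s,uv); z=np.broadcast_to(z,len(d)); return c+d*((z-c[2])/d[:,2])[:,None]
def proj(s,P):
    T=np.array(s['world_to_cam']);P=np.array(P,float).reshape(-1,3)@T[:3,:3].T+T[:3,3]
    P=P*[1,-1,-1]
    return cv2.projectPoints(P,np.zeros(3),np.zeros(3),np.array(s['mtx'],float),np.array(s['distortion'],float))[0].reshape(-1,2)
def save(f,name,k=1):
    f=cv2.cvtColor(np.array(f),cv2.COLOR_RGB2BGR); f=cv2.resize(f,None,fx=k,fy=k,interpolation=cv2.INTER_CUBIC); cv2.imwrite(f'pics/{name}.png',f)
E
python3 - <<'E'
from h import *
for n in('scene','side','wrist'):
    s=snap(n); save(s['frame'],n+'0',1.25 if n!='wrist' else 1); print(n,-np.array(s['world_to_cam'])[:3,:3].T@np.array(s['world_to_cam'])[:3,3],s['distortion'],s['mtx'][0][0])
E
```

```text
scene [ 1.26003194 -0.04337439  0.70412618] [-0.03252222  0.          0.          0.          0.        ] 392.8640517892969
side [0.32976951 0.73286463 0.63356612] [-0.01489343  0.          0.          0.          0.        ] 388.2893890930289
wrist [0.57379707 0.0770335  0.3733027 ] [-0.03349091  0.          0.          0.          0.        ] 277.76946490099897
```

View pics/scene0.png

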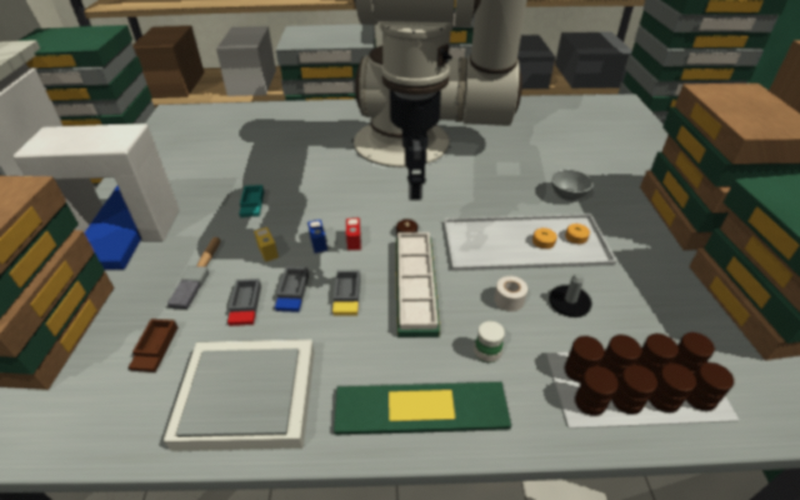

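View pics/side0.png

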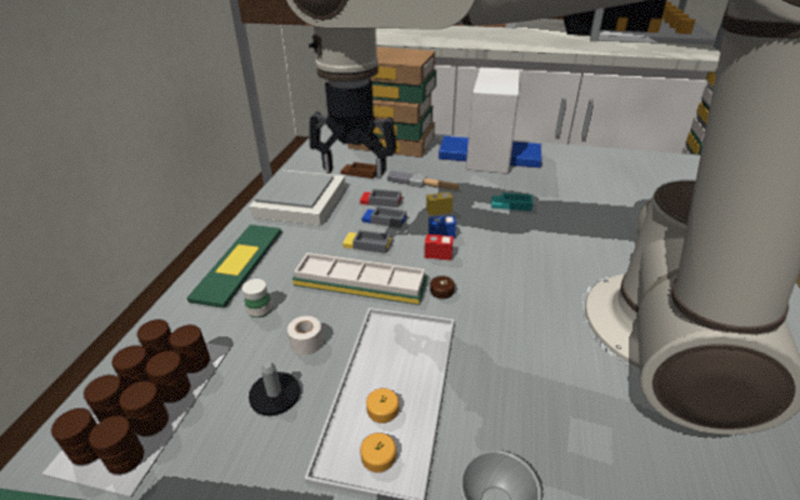

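The scene view at 800 px wide shows the following:
- **Blocks:** yellow (265,243), blue (317,235), red (353,233).
- **Slots:** red (243,300), blue (292,288), yellow (345,292). The look-alikes to leave are brown (153,345) and turquoise (252,200).
- **Cookies:** golden (545,238) and (578,233). The dark one (407,227) stays, as do the stacked brown cups at lower right.
- **Roll and dispenser:** roll (512,292), which could be mistaken for the jar (490,340). Spindle (570,295).

The side view shows the same layout.

Run:
```python
from h import *
s=load('scene')
pts={'by':(265,243,.022),'bb':(317,235,.022),'br':(353,233,.022),'sr':(243,297,.01),'sb':(292,287,.01),'sy':(345,289,.01),'roll':(512,287,.04),'sp':(575,281,.07),'box0':(414,236,.034),'box1':(417,328,.034),'c1':(545,235,.027),'c2':(578,230,.027),'dark':(407,225,.024),'jar':(490,328,.06),
'pan1':(445,219,.01),'pan2':(604,216,.01),'pan3':(611,263,.01),'pan4':(450,268,.01)}
for k,(u,v,z) in pts.items(): print(k,atz(s,[(u/1.25,v/1.25)],z)[0].round(3))
f=s['frame'][140:270,170:370]; save(f,'crop1',4)
```

```text
by [ 0.462 -0.307  0.022]
bb [ 0.44  -0.198  0.022]
br [ 0.436 -0.12   0.022]
sr [ 0.607 -0.327  0.01 ]
sb [ 0.583 -0.235  0.01 ]
sy [ 0.592 -0.13   0.01 ]
roll [0.627 0.186 0.04 ]
sp [0.645 0.293 0.07 ]
box0 [0.465 0.011 0.034]
box1 [0.714 0.003 0.034]
c1 [0.464 0.292 0.027]
c2 [0.45  0.368 0.027]
dark [ 0.415 -0.001  0.024]
jar [0.74  0.123 0.06 ]
pan1 [0.379 0.087 0.01 ]
pan2 [0.382 0.454 0.01 ]
pan3 [0.538 0.414 0.01 ]
pan4 [0.541 0.081 0.01 ]
```

View pics/crop1.png

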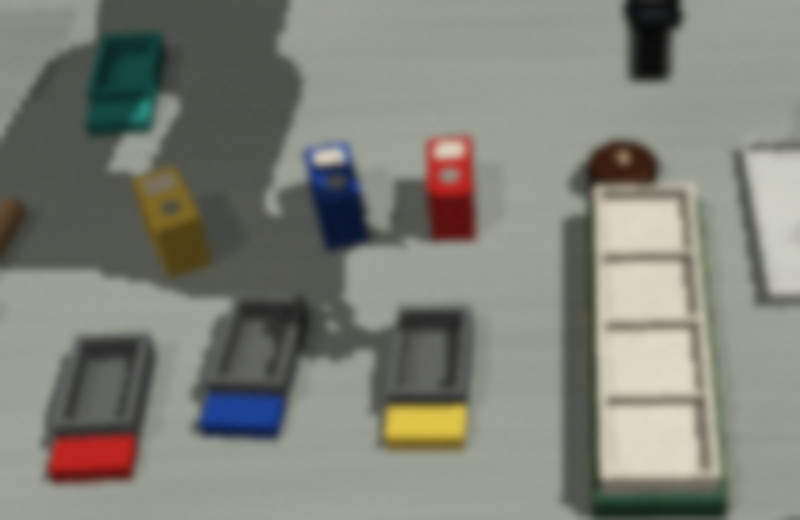

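View pics/wrist0.png

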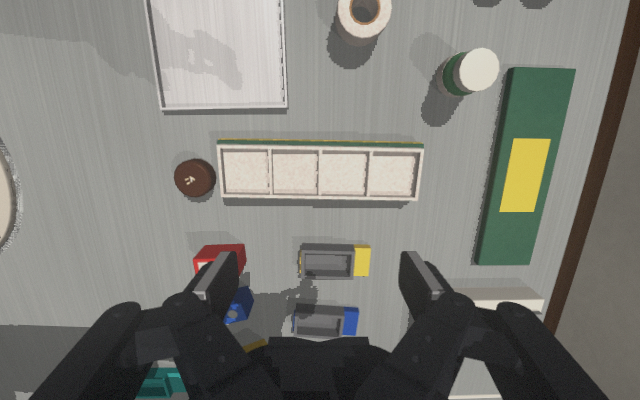

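The crop confirms the three blocks, each with a white sticker on top, the three grey slots with red, blue and yellow pads, and the empty gift box. The wrist view is sharp, with +x right and +y up. The jaws hide the blocks, so I'll move toward the block side for a clear look.

Run:
```python
from h import *
s=read_state(); print(s)
import cv2
print(cv2.Rodrigues(np.eye(3))[0].T)
print(atz(load('scene'),[(178/1.25,238/1.25),(120/1.25,265/1.25)],0))
```

```text
{'time_s': 0.15, 'q': array([-7.67946043e+00,  8.64431228e+00,  8.23822992e+01,  9.09738325e-04,
        8.90275970e+01, -7.67578189e+00]), 'joint_vel': array([-0.00671935, -0.13711622, -0.15178172,  0.04467431, -0.00153536,
        0.0431479 ]), 'effort': array([ 2.28272773e-03, -7.13383126e+01, -5.71041870e+01, -3.10331814e-05,
        7.20541226e-03, -6.05664604e-05]), 'tcp_pos': array([ 5.74795834e-01, -5.14962209e-06,  2.13434496e-01]), 'tool_rot': array([-1.79946399e+02, -8.14191484e-03,  8.99963018e+01]), 'wrist_force': array([ 0.28048029,  0.72242032, -0.32856384]), 'wrist_torque': array([-0.01366024, -0.05279763, -0.05141429]), 'finger_force': 0.0, 'finger_gap': 0.08570309036291432}
[[0. 0. 0.]]
[[ 0.41103607 -0.51570699  0.        ]
 [ 0.49574926 -0.61474024  0.        ]]
```

>>> apply_moves([
  [[0, 0, 0], [-0.9, -0.15, -0.3], 1],
  [[0, 0, 0], [-0.9, -0.15, -0.3], 1],
  [[0, 0, 0], [-0.9, -0.15, -0.3], 1],
  [[0, 0, 0], [-0.9, -0.15, -0.3], 1],
  [[0, 0, 0], [-0.9, -0.15, -0.3], 1],
  [[0, 0, 0], [0, 0, 0], 1],
  [[0, 0, 0], [0, 0, 0], 1],
  [[0, 0, 0], [0, 0, 0], 1],
])

```text
time_s: 1.15
tcp_pos: [0.5302, -0.2689, 0.3035]
tool_rot: [-180.0, -0.0, 90.1]
wrist_force: [-1.4, 0.7, 0.2]
finger_gap: 0.085
finger_force: 0.0
```

Run:
```python
from h import *
s=read_state(); print(s['tcp_pos'],s['tool_rot'],s['time_s'])
w=snap('wrist'); np.savez('wA.npz',**{k:np.array(v) for k,v in w.items()}); save(w['frame'],'wA',1.25)
print(-np.array(w['world_to_cam'])[:3,:3].T@np.array(w['world_to_cam'])[:3,3])
```

```text
[ 0.53017972 -0.26890871  0.30351252] [-1.79970491e+02 -2.78925546e-02  9.00727739e+01] 1.15
[ 0.5290135 -0.1919546  0.4634849]
```

View pics/wA.png

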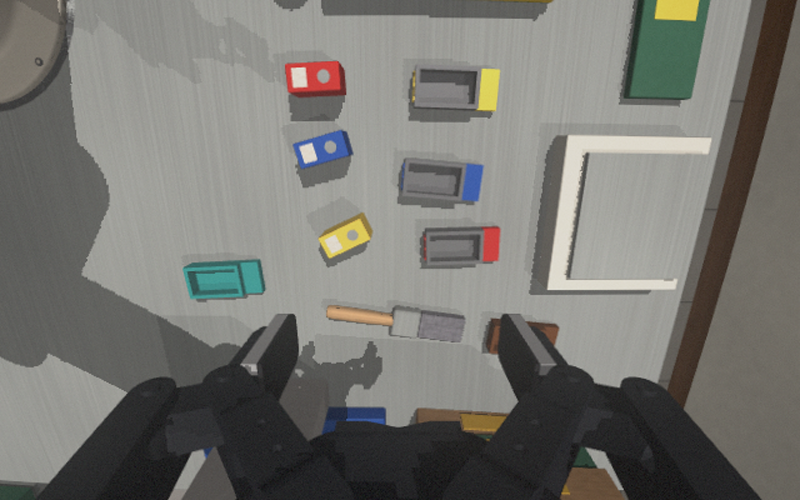

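The wrist view at 800 px wide shows:
- **Blocks:** red (315,78), blue (322,148), yellow (345,238).
- **Slots:** yellow (455,88), blue (440,180), red (460,245).
- **Left alone:** turquoise (222,280), brown (520,335), brush (400,320).

Next I'll fit box models to the colour masks.

```bash
cat > fit.py <<'E'
from h import *
from scipy.optimize import minimize
BLK=[(-.03,.03),(-.015,.015),(0,.044)]
PAD=[(.038,.062),(-.023,.023),(0,.012)]
HUE={'red':[(0,6),(172,180)],'yellow':[(20,32)],'blue':[(105,125)]}
def mask(f,col,smin=110,vmin=50):
    h=cv2.cvtColor(np.array(f),cv2.COLOR_RGB2HSV); m=np.zeros(h.shape[:2],np.uint8)
    for a,b in HUE[col]: m|=cv2.inRange(h,(a,smin,vmin),(b,255,255))
    return m
def blob(m,uv):
    n,l,st,c=cv2.connectedComponentsWithStats(m)
    ok=[i for i in range(1,n) if st[i,4]>40]
    i=min(ok,key=lambda i:np.hypot(*(c[i]-uv)))
    return cv2.convexHull(np.argwhere(l==i)[:,::-1].astype(np.float32)),c[i]
def fitbox(s,col,box,p0,z=0):
    C=np.array(np.meshgrid(*box)).reshape(3,-1).T+[0,0,z]
    def hull(p):
        c,n=np.cos(p[2]),np.sin(p[2]); P=C@np.array([[c,-n,0],[n,c,0],[0,0,1]]).T+[p[0],p[1],0]
        return cv2.convexHull(proj(s,P).astype(np.float32))
    H,c=blob(mask(s['frame'],col),hull(p0).mean((0,1)))
    # pixel-edge: grow by half a pixel about centre is negligible vs. symmetric
    A=cv2.contourArea(H)
    def cost(p):
        h=hull(p); i=cv2.intersectConvexConvex(H,h)[0]; return 1-i/(A+cv2.contourArea(h)-i)
    best=None
    for dy in (-.3,0,.3):
        r=minimize(cost,[p0[0],p0[1],p0[2]+dy],method='Nelder-Mead',options=dict(initial_simplex=np.array([p0[0],p0[1],p0[2]+dy])+np.array([[0,0,0],[.02,0,0],[0,.02,0],[0,0,.2]]),xatol=1e-5,fatol=1e-6,maxiter=600))
        if best is None or r.fun<best.fun: best=r
    return best.x,best.fun
E
python3 - <<'E'
from fit import *
w=load('wA'); sc=load('scene')
b={'red':(.436,-.12,0),'blue':(.44,-.198,.3),'yellow':(.462,-.307,.5)}
sl={'red':(.607,-.327,0),'blue':(.583,-.235,-.1),'yellow':(.592,-.13,0)}
f=np.array(w['frame']).copy()
for n,d,box in(('b',b,BLK),('s',sl,PAD)):
  for k,p in d.items():
    for nm,s in(('w',w),('sc',sc)):
      x,e=fitbox(s,k,box,p); print(n,k,nm,x[:2].round(4),np.degrees(x[2]).round(1),round(e,3))
      if nm=='w':
        if n=='b': L=[BLK]
        else: L=[[(-.038,.038),(-.023,.023),(0.,.023)],[(-.033,.033),(-.018,.018),(.023,.023)]]
        for bx in L:
          c,m=np.cos(x[2]),np.sin(x[2])
          P=np.array([[X,Y,bx[2][1]] for X,Y in((bx[0][0],bx[1][0]),(bx[0][1],bx[1][0]),(bx[0][1],bx[1][1]),(bx[0][0],bx[1][1]))])@np.array([[c,-m,0],[m,c,0],[0,0,1]]).T+[x[0],x[1],0]
          cv2.polylines(f,[(proj(w,P)*8).astype(int)],True,(255,0,255),1,cv2.LINE_AA,3)
save(f[40:220,220:410],'ovl',4);
E
```

```text
b red w [ 0.4348 -0.1198] 0.1 0.064
b red sc [ 0.4335 -0.1208] 4.3 0.182
b blue w [ 0.4394 -0.1977] 13.7 0.086
b blue sc [ 0.4373 -0.1978] 11.7 0.426
b yellow w [ 0.4612 -0.3059] 28.1 0.085
b yellow sc [ 0.4613 -0.3059] 23.7 0.125
s red w [ 0.6071 -0.332 ] 10.8 0.22
s red sc [ 0.6034 -0.3208] -1.8 0.073
s blue w [ 0.576  -0.2283] -12.4 0.257
s blue sc [ 0.5735 -0.2403] 2.4 0.155
s yellow w [ 0.5863 -0.1265] -2.5 0.162
s yellow sc [ 0.5858 -0.1284] -0.0 0.065
```

View pics/ovl.png

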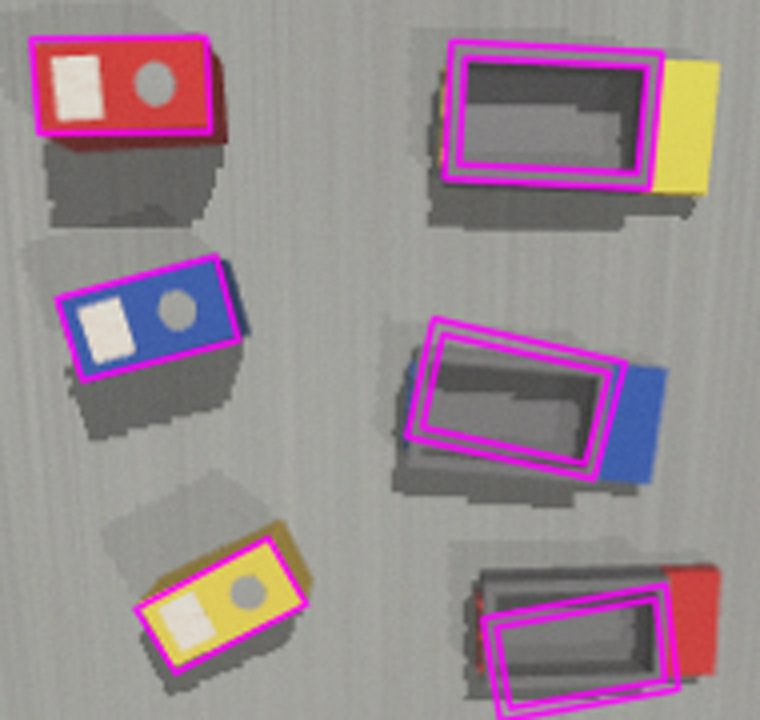

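Block fits sit on the tops. The pads are partly hidden by the tray walls, so the slot fits are off. I'll align the slot rims to image edges, starting from corners read in the crop.

```bash
cat > slot.py <<'E'
from fit import *
from scipy.ndimage import map_coordinates
def rect(a,b,c,d,z): return np.array([[a,c,z],[b,c,z],[b,d,z],[a,d,z]])
RIM=[rect(-.038,.038,-.023,.023,.023),rect(-.033,.033,-.018,.018,.023)]
PADT=[rect(.0385,.062,-.023,.023,.012)]
def place(P,x):
    c,m=np.cos(x[2]),np.sin(x[2]); return P@np.array([[c,-m,0],[m,c,0],[0,0,1]]).T+[x[0],x[1],0]
def edgefit(s,x0,rects,skip=()):
    L=cv2.GaussianBlur(np.array(s['frame']).astype(np.float32),(0,0),.8)
    g=np.sqrt(sum(cv2.Sobel(L[...,i],cv2.CV_32F,1,0)**2+cv2.Sobel(L[...,i],cv2.CV_32F,0,1)**2 for i in range(3)))
    g=np.sqrt(g); t=np.linspace(0,1,40)[:,None]
    segs=[R[i]+(R[(i+1)%4]-R[i])*t for R in rects for i in range(4)]
    S=np.concatenate(segs)
    def cost(x):
        p=proj(s,place(S,x)); return -map_coordinates(g,[p[:,1],p[:,0]],order=1).mean()
    best=None
    for a in(-.08,0,.08):
      for dx in(-.004,0,.004):
        for dy in(-.004,0,.004):
          o=np.array(x0)+[dx,dy,a]
          r=minimize(cost,o,method='Nelder-Mead',options=dict(initial_simplex=o+np.array([[0,0,0],[.003,0,0],[0,.003,0],[0,0,.05]]),xatol=1e-5,fatol=1e-4))
          if best is None or r.fun<best.fun: best=r
    return best.x,best.fun
def draw(f,s,x,rects,col=(255,0,255)):
    for R in rects: cv2.polylines(f,[(proj(s,place(R,x))*8).astype(int)],True,col,1,cv2.LINE_AA,3)
E
python3 - <<'E'
from slot import *
w=load('wA'); f=np.array(w['frame']).copy()
K={'yellow':[(449,42),(665,53),(652,190),(443,180)],'blue':[(425,335),(628,362),(606,480),(407,463)],'red':[(487,572),(666,567),(665,675),(480,670)]}
for k,q in K.items():
    P=atz(w,np.array(q)/4+[220,40],.023)[:,:2]; d=P[1]+P[2]-P[0]-P[3]
    x0=[*P.mean(0),np.arctan2(d[1],d[0])]
    x,e=edgefit(w,x0,RIM+PADT); print(k,np.round(x0,3),x[:2].round(4),np.degrees(x[2]).round(1),round(e,2)); draw(f,w,x,RIM+PADT)
TOP=[rect(-.03,.03,-.015,.015,.044)]
for k,x0 in {'red':(.4348,-.1198,.0),'blue':(.4394,-.1977,.24),'yellow':(.4612,-.3059,.49)}.items():
    x,e=edgefit(w,x0,TOP); print('block',k,x[:2].round(4),np.degrees(x[2]).round(1),round(e,2)); draw(f,w,x,TOP,(0,255,255))
save(f[40:220,220:410],'ovl2',4)
E
```

```text
yellow [ 0.587 -0.127 -0.04 ] [ 0.5867 -0.1269] -2.0 -14.57
blue [ 0.577 -0.233 -0.104] [ 0.574  -0.2343] -4.8 -12.69
red [ 0.604 -0.319  0.   ] [ 0.6047 -0.3233] 2.1 -14.04
block red [ 0.4406 -0.1197] 2.1 -17.51
block blue [ 0.4444 -0.1962] 14.3 -17.02
block yellow [ 0.4614 -0.3051] 25.7 -18.07
```

View pics/ovl2.png

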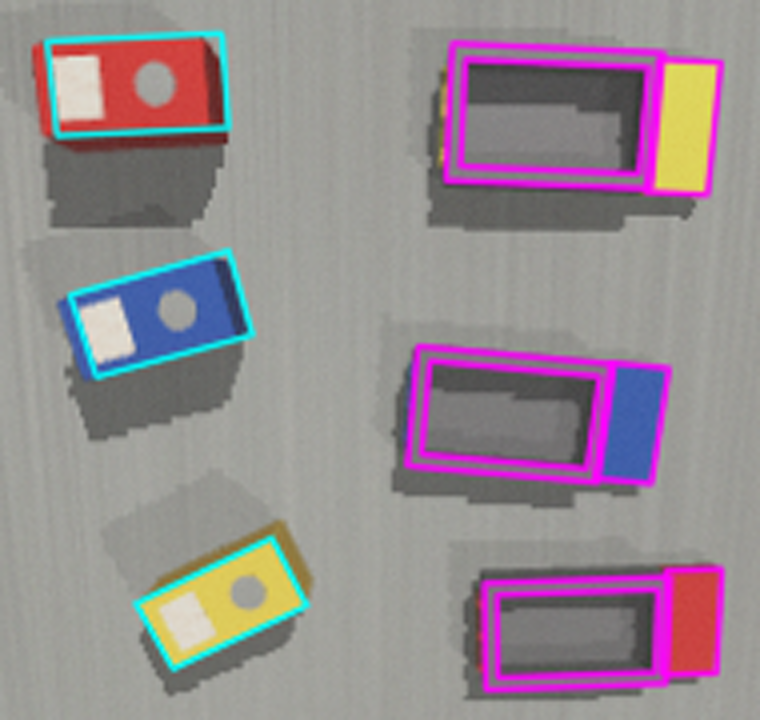

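The slot rims now fit, and I'll use the hull fits for the blocks. Red block first.

>>> apply_moves([
  [[0, 0, -0.2], [0.5, -0.32, 0.68], 1],
  [[0, 0, 0], [0.5, -0.32, 0.68], 1],
  [[0, 0, 0], [0.5, -0.32, 0.68], 1],
  [[0, 0, 0], [0.5, -0.32, 0.68], 1],
  [[0, 0, 0], [0.5, -0.32, 0.68], 1],
  [[0, 0, 0], [0, 0, 0], 1],
  [[0, 0, 0], [0, 0, 0.5], 1],
  [[0, 0, 0], [0, 0, 0.5], 1],
  [[0, 0, 0], [0, 0, 0], 1],
  [[0, 0, 0], [0, 0, 0], 0],
  [[0, 0, 0], [0, 0, 0], 0],
  [[0, 0, 0], [0, 0, 0], 0],
  [[0, 0, 0], [0, 0, 0], 0],
], grip_force=40)

```text
time_s: 2.82
tcp_pos: [0.432, -0.1215, 0.0402]
tool_rot: [180.0, 0.0, 91.0]
wrist_force: [-0.2, 0.9, 0.4]
finger_gap: 0.0124
finger_force: 0.0
```

Run:
```python
from h import *
w=snap('wrist'); a=snap('side')
save(np.vstack([w['frame'][:,:],]),'w2',1); 
im=np.vstack([cv2.resize(w['frame'][150:400,120:520],(640,400)),cv2.resize(a['frame'][130:250,280:480],(640,384))]); save(im,'w2',.75)
```

```text
(no output)
```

View pics/w2.png

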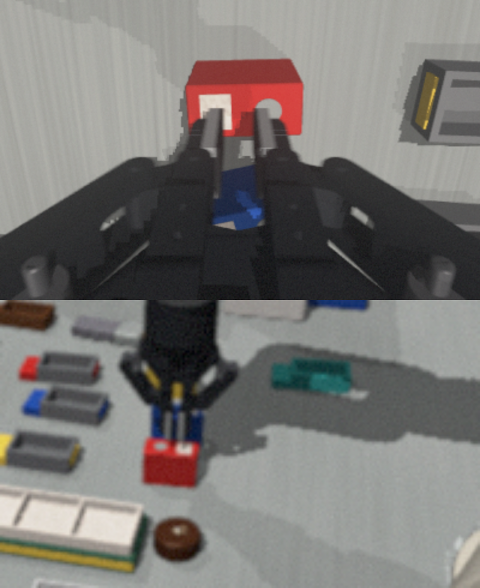

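The block now lies on the +y side of the closed fingers: it was either knocked or I missed it. I'll lift, open and remeasure.

>>> apply_moves([
  [[0, 0, 0], [0, 0, -0.8], 0],
  [[0, 0, 0], [-0.5, 0, -0.8], 1],
  [[0, 0, 0], [-0.5, 0, -0.8], 1],
  [[0, 0, 0], [0, 0, 0], 1],
  [[0, 0, 0], [0, 0, 0], 1],
  [[0, 0, 0], [0, 0, 0], 1],
])

```text
time_s: 3.68
tcp_pos: [0.4325, -0.1807, 0.1828]
tool_rot: [-179.9, -0.1, 91.0]
wrist_force: [-0.3, -1.1, 1.1]
finger_gap: 0.0853
finger_force: 0.0
```

Run:
```python
from slot import *
w=snap('wrist'); sd=snap('side'); sc=snap('scene'); st=read_state(); print(st['tcp_pos'],st['tool_rot'],st['finger_gap'])
for nm,s in(('w',w),('sd',sd),('sc',sc)):
  for k,p in {'red':(.435,-.11,0),'blue':(.4394,-.1977,.24),'yellow':(.4612,-.3059,.47)}.items():
    x,e=fitbox(s,k,BLK,p); print(nm,k,x[:2].round(4),np.degrees(x[2]).round(1),round(e,3))
sd0=np.load('side.npz')
save(w['frame'],'w3',1)
```

```text
[ 0.43276956 -0.18085357  0.18324234] [-1.79941200e+02 -3.74092913e-02  9.10358303e+01] 0.0856372740003655
w red [ 0.4335 -0.1195] 2.5 0.049
w blue [ 0.4384 -0.198 ] 18.5 0.087
w yellow [ 0.4612 -0.3054] 22.2 0.064
sd red [ 0.4357 -0.1229] 5.1 0.109
sd blue [ 0.4409 -0.2182] 4.9 0.304
sd yellow [ 0.4627 -0.3062] 11.1 0.157
sc red [ 0.4336 -0.1209] 4.3 0.182
sc blue [ 0.4369 -0.1983] 11.7 0.346
sc yellow [ 0.4615 -0.3064] 23.8 0.17
```

View pics/w3.png

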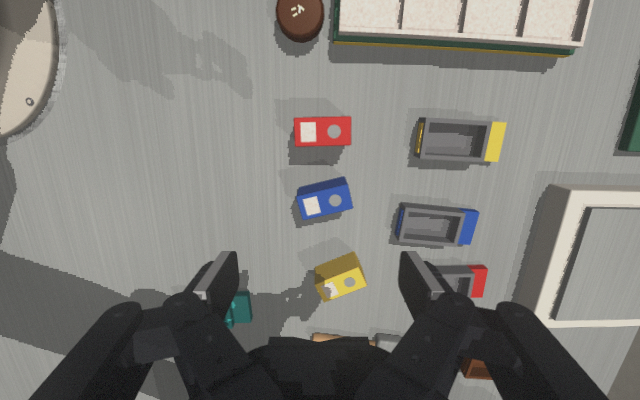

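The block hasn't moved (still at 0.4335, -0.1195), yet the fingers shut beside or above it. I'll check the hand geometry against the picture.

Run:
```python
from slot import *
w=load('wrist'); st=read_state(); t=st['tcp_pos']; print(t,ctrl.tcp_to_tips,[a for a in dir(ctrl) if a[0]!='_'])
T=w['world_to_cam'];print(-T[:3,:3].T@T[:3,3]-t)
print(proj(w,[t+[sx*.0427,yy,z] for sx in(-1,1) for z in(0.03,.013,-.004,-.017) for yy in(-.011,.011)]).round(0).reshape(2,4,4))
a=w['frame'][230:320,160:480]; save(a,'c3',2.5)
```

```text
[ 0.43276956 -0.18085357  0.18324234] 0.017 ['MotionError', 'tcp_to_tips']
[-0.00248785  0.07706     0.15954052]
[[[241. 284. 239. 248.]
  [249. 268. 247. 234.]
  [255. 254. 253. 223.]
  [259. 246. 258. 216.]]

 [[399. 287. 403. 250.]
  [391. 270. 395. 237.]
  [385. 257. 388. 226.]
  [381. 248. 383. 218.]]]
```

View pics/c3.png

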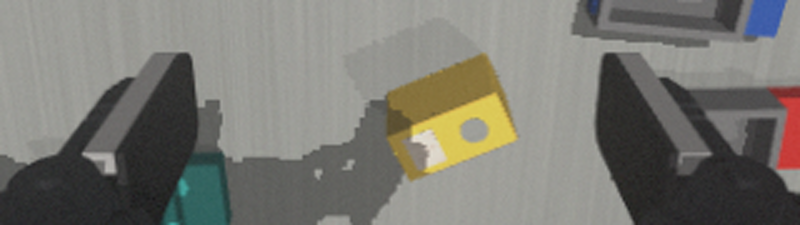

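Run:
```python
from slot import *
s=load('side'); t=np.array([.5748,0,.2134])
for z in(.05,.03,.01,-.004,-.017): print(z,(proj(s,[t+[.043,0,z],t+[-.043,0,z]])*1.25).round(0).tolist())
st=read_state();t=st['tcp_pos']
for z in(.05,.03,.01,-.004,-.017): print(z,(proj(s,[t+[.043,0,z],t+[-.043,0,z]])).round(0).tolist())
save(s['frame'][60:210,260:460],'sd3',3)
```

```text
0.05 [[330.0, 161.0], [378.0, 166.0]]
0.03 [[331.0, 172.0], [378.0, 176.0]]
0.01 [[332.0, 182.0], [378.0, 186.0]]
-0.004 [[333.0, 188.0], [378.0, 193.0]]
-0.017 [[333.0, 195.0], [379.0, 200.0]]
0.05 [[342.0, 114.0], [376.0, 117.0]]
0.03 [[342.0, 122.0], [375.0, 124.0]]
0.01 [[341.0, 129.0], [375.0, 132.0]]
-0.004 [[341.0, 134.0], [374.0, 137.0]]
-0.017 [[341.0, 138.0], [374.0, 141.0]]
```

View pics/sd3.png

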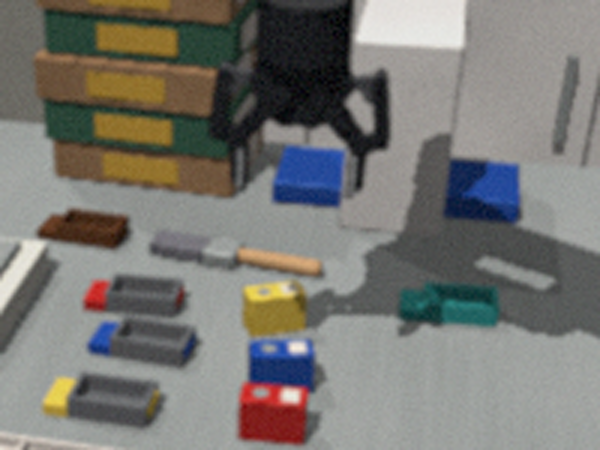

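Both cameras put the open fingertips about 34 mm higher than the reported TCP implies: the tips are at reported z + 0.03. I'll allow for that and go lower.

>>> apply_moves([
  [[0, 0, -0.2], [0.34, 0.02, 0.8], 1],
  [[0, 0, 0], [0.34, 0, 0.8], 1],
  [[0, 0, 0], [0.34, 0, 0.7], 1],
  [[0, 0, 0], [0, 0, 0], 1],
  [[0, 0, 0], [0, 0, 0.4], 1],
  [[0, 0, 0], [0, 0, 0.35], 1],
  [[0, 0, 0], [0, 0, 0], 1],
  [[0, 0, 0], [0, 0, 0], 0],
  [[0, 0, 0], [0, 0, 0], 0],
  [[0, 0, 0], [0, 0, 0], 0],
  [[0, 0, 0], [0, 0, 0], 0],
], grip_force=40)

```text
time_s: 5.2
tcp_pos: [0.4332, -0.1208, 0.0025]
tool_rot: [179.9, 0.1, 92.0]
wrist_force: [-2.8, -0.6, 9.5]
finger_gap: 0.0594
finger_force: 41.8
```

>>> apply_moves([
  [[0, 0, 0], [0, 0, -0.8], 0],
  [[0, 0, 0], [0, 0, -0.8], 0],
  [[0, 0, 0], [-0.69, 0.55, 0], 0],
  [[0, 0, 0], [-0.69, 0.55, 0], 0],
  [[0, 0, 0], [-0.69, 0.55, 0], 0],
  [[0, 0, 0], [-0.69, 0.55, 0], 0],
  [[0, 0, 0], [-0.69, 0.55, 0], 0],
  [[0, 0, 0], [0, 0, 0], 0],
  [[0, 0, 0], [0, 0, 0], 0],
])

```text
time_s: 6.32
tcp_pos: [0.6042, -0.3211, 0.0971]
tool_rot: [-180.0, -0.0, 92.0]
wrist_force: [-0.0, -0.4, -1.3]
finger_gap: 0.059
finger_force: 45.8
```

Run:
```python
from slot import *
w=snap('wrist'); sd=snap('side'); st=read_state(); print(st['tcp_pos'],st['tool_rot'],st['finger_gap'])
f=np.array(w['frame']).copy()
draw(f,w,(.6047,-.3233,np.radians(2.1)),RIM,(255,0,255))
g=np.array(sd['frame']).copy(); draw(g,sd,(.6047,-.3233,np.radians(2.1)),RIM)
z=st['tcp_pos'][2]; x=(st['tcp_pos'][0],st['tcp_pos'][1],np.radians(st['tool_rot'][2]-90))
for s,i in((w,f),(sd,g)):
    draw(i,s,x,[rect(-.03,.03,-.015,.015,z+.042),rect(-.03,.03,-.015,.015,z-.002)],(0,255,0))
save(np.hstack([cv2.resize(f[150:400,160:480],(768,600)),cv2.resize(g[60:210,240:400],(640,600))]),'w4',.56)
```

```text
[ 0.60417371 -0.32061378  0.09765984] [1.79981884e+02 1.30137146e-02 9.20277931e+01] 0.058697246070567206
```

View pics/w4.png

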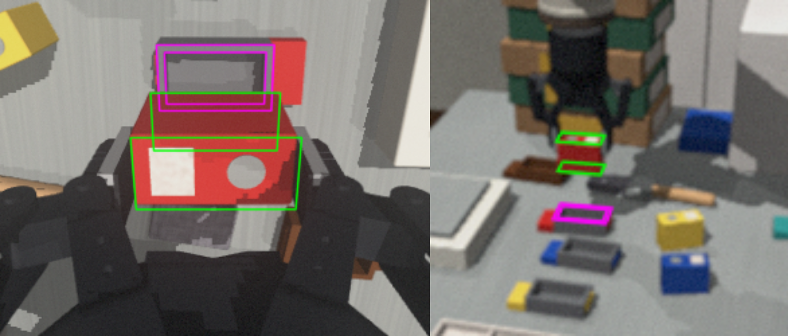

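The held block and the slot overlay agree well. I'll fit the held block numerically and cross-check the slot with a joint fit.

```bash
cat >> fit.py <<'E'
def held(s,col,st):
    t=st['tcp_pos']; yaw=np.radians(st['tool_rot'][2]-90)
    best=min(((*fitbox(s,col,BLK,(t[0],t[1],yaw),t[2]+dz),dz) for dz in np.arange(-.012,.0121,.003)),key=lambda r:r[1])
    return best
E
python3 - <<'E'
from slot import *
w=load('wrist'); sd=load('side'); st=read_state()
for s in(w,sd):
    x,e,dz=held(s,'red',st); print(x[:2].round(4),np.degrees(x[2]).round(1),round(e,3),dz)
A=load('wA')
# joint refine of slots in wA and current wrist, red
for k,x0 in {'red':(.6047,-.3233,.037),'blue':(.574,-.2343,-.084)}.items():
    for s,n in((A,'A'),(w,'now')):
        for R,rn in((RIM,'rim'),(RIM[:1],'outer'),(PADT,'pad')):
            x,e=edgefit(s,x0,R); print(k,n,rn,x[:2].round(4),np.degrees(x[2]).round(1),round(e,1))
E
```

```text
[ 0.6057 -0.3011] 25.0 0.218 0.011999999999999993
[ 0.6111 -0.338 ] 13.2 0.095 -0.012
red A rim [ 0.6044 -0.318 ] 1.9 -13.3
red A outer [ 0.6041 -0.318 ] 1.8 -15.0
red A pad [ 0.6049 -0.3231] 2.1 -16.3
red now rim [ 0.6038 -0.3137] 2.0 -11.6
red now outer [ 0.6041 -0.318 ] 2.0 -11.6
red now pad [ 0.6046 -0.3232] 2.0 -14.8
blue A rim [ 0.5686 -0.2339] -4.9 -11.9
blue A outer [ 0.5686 -0.2333] -5.1 -12.1
blue A pad [ 0.5742 -0.2347] -4.5 -14.9
blue now rim [ 0.5734 -0.2344] -4.9 -13.2
blue now outer [ 0.5733 -0.2342] -4.9 -12.0
blue now pad [ 0.5735 -0.2343] -4.9 -16.3
```

>>> apply_moves([
  [[0, 0, 0], [-0.05, 0.01, 0.6], 0],
  [[0, 0, 0], [0, 0, 0.4], 0],
  [[0, 0, 0], [0, 0, 0], 0],
  [[0, 0, 0], [0, 0, 0.12], 0],
  [[0, 0, 0], [0, 0, 0.12], 0],
  [[0, 0, 0], [0, 0, 0], 0],
])

```text
time_s: 7.18
tcp_pos: [0.605, -0.3242, 0.0223]
tool_rot: [-180.0, -0.0, 92.0]
wrist_force: [0.2, -0.5, -0.5]
finger_gap: 0.0589
finger_force: 45.7
```

>>> apply_moves([
  [[0, 0, 0], [0, 0, 0.12], 0],
  [[0, 0, 0], [0, 0, 0.13], 0],
  [[0, 0, 0], [0, 0, 0], 0],
  [[0, 0, 0], [0, 0, 0], 0],
])

```text
time_s: 7.68
tcp_pos: [0.6051, -0.3243, 0.0072]
tool_rot: [-180.0, -0.0, 92.0]
wrist_force: [0.4, -0.6, 0.1]
finger_gap: 0.0593
finger_force: 46.7
```

>>> apply_moves([
  [[0, 0, 0], [0, 0, 0], 1],
  [[0, 0, 0], [0, 0, 0], 1],
  [[0, 0, 0], [0, 0, 0], 1],
  [[0, 0, 0], [0, 0, -0.8], 1],
  [[0, 0, 0], [0.35, -0.57, -0.7], 1],
  [[0, 0, -0.8], [0.35, -0.57, -0.7], 1],
  [[0, 0, -0.8], [0.35, -0.57, -0.7], 1],
  [[0, 0, -0.8], [0, 0, 0], 1],
  [[0, 0, 0], [0, 0, 0], 1],
])

```text
time_s: 8.8
tcp_pos: [0.4991, -0.2673, 0.182]
tool_rot: [180.0, 0.0, 104.0]
wrist_force: [-0.2, -0.5, -0.4]
finger_gap: 0.0851
finger_force: 0.0
```

```bash
cat > look.py <<'E'
from slot import *
import sys
def look(d,tag='wrist'):
    w=snap('wrist'); st=read_state(); print('tcp',st['tcp_pos'].round(4),st['tool_rot'].round(1),st['time_s'])
    TOP=lambda z:[rect(-.03,.03,-.015,.015,z)]
    for k,(p,z) in d.items():
        x,e=fitbox(w,k,BLK,p,z); x2,e2=edgefit(w,x,TOP(.044+z)); print(k,x[:2].round(4),np.degrees(x[2]).round(1),round(e,3),'| edge',x2[:2].round(4),np.degrees(x2[2]).round(1),round(e2,1))
        c=proj(w,[[x[0],x[1],.044+z]])[0]; print('   px',c.round(0))
    return w,st
def tool(st,goal,yaw=None):
    """tool-axis shift (units) from measured pose to goal"""
    from scipy.spatial.transform import Rotation as R
    r=R.from_euler('xyz',st['tool_rot'],degrees=True).as_matrix(); print('shift units',(r.T@(np.array(goal)-st['tcp_pos'])/.06).round(3),'turn z units',None if yaw is None else round(-(yaw+90-st['tool_rot'][2])/5,2))
E
python3 - <<'E'
from look import *
w,st=look({'red':((.605,-.323,.03),.005),'blue':((.439,-.198,.24),0),'yellow':((.4613,-.3055,.47),0)})
tool(st,(.4389,-.1987,.001),14)
E
```

```text
tcp [ 0.4991 -0.2674  0.1813] [-180.    -0.   103.9] 8.85
red [ 0.6136 -0.3205] 14.8 0.207 | edge [ 0.6153 -0.3223] 1.9 -12.8
   px [402. 254.]
blue [ 0.4393 -0.198 ] 13.8 0.079 | edge [ 0.4394 -0.1972] 15.2 -16.0
   px [279. 110.]
yellow [ 0.4612 -0.3053] 28.0 0.066 | edge [ 0.4612 -0.3048] 25.7 -18.0
   px [279. 211.]
shift units [ 1.351 -0.699  3.005] turn z units -0.02
```

>>> apply_moves([
  [[0, 0, 0], [0.45, -0.23, 0.7], 1],
  [[0, 0, 0], [0.45, -0.23, 0.7], 1],
  [[0, 0, 0], [0.45, -0.24, 0.7], 1],
  [[0, 0, 0], [0, 0, 0], 1],
  [[0, 0, 0], [0, 0, 0.5], 1],
  [[0, 0, 0], [0, 0, 0.4], 1],
  [[0, 0, 0], [0, 0, 0], 1],
  [[0, 0, 0], [0, 0, 0], 0],
  [[0, 0, 0], [0, 0, 0], 0],
  [[0, 0, 0], [0, 0, 0], 0],
  [[0, 0, 0], [0, 0, 0], 0],
  [[0, 0, 0], [0, 0, -0.9], 0],
  [[0, 0, 0], [0, 0, -0.7], 0],
  [[0, 0, 0], [0, 0, 0], 0],
])

```text
time_s: 10.6
tcp_pos: [0.4404, -0.2, 0.1013]
tool_rot: [179.8, 0.3, 104.0]
wrist_force: [-0.5, -0.3, -1.7]
finger_gap: 0.0591
finger_force: 44.7
```

Run:
```python
from look import *
st=read_state(); print(st['tcp_pos'],st['tool_rot'],st['finger_gap']); tool(st,(.5738,-.2354,.0075),-4.9)
```

```text
[ 0.44037187 -0.19995655  0.10129138] [179.75629195   0.27152274 103.99160394] 0.05909181269839839
shift units [-1.103  2.008  1.577] turn z units 3.78
```

>>> apply_moves([
  [[0, 0, 0.95], [0, 0, 0], 0],
  [[0, 0, 0.95], [0, 0, 0], 0],
  [[0, 0, 0.95], [0, 0, 0], 0],
  [[0, 0, 0.93], [0, 0, 0], 0],
  [[0, 0, 0], [0, 0, 0], 0],
])

```text
time_s: 11.22
tcp_pos: [0.4386, -0.1988, 0.0971]
tool_rot: [-180.0, -0.0, 85.1]
wrist_force: [-0.1, 0.1, -1.2]
finger_gap: 0.059
finger_force: 44.7
```

Run:
```python
from look import *
st=read_state(); tool(st,(.5736,-.2367,.0075),-4.9)
```

```text
shift units [-0.438  2.296  1.491] turn z units 0.0
```

>>> apply_moves([
  [[0, 0, 0], [-0.14, 0.77, 0], 0],
  [[0, 0, 0], [-0.14, 0.77, 0.1], 0],
  [[0, 0, 0], [-0.14, 0.76, 0.3], 0],
  [[0, 0, 0], [0, 0, 0.6], 0],
  [[0, 0, 0], [0, 0, 0], 0],
  [[0, 0, 0], [0, 0, 0.12], 0],
  [[0, 0, 0], [0, 0, 0.12], 0],
  [[0, 0, 0], [0, 0, 0], 0],
  [[0, 0, 0], [0, 0, 0], 0],
])

```text
time_s: 12.35
tcp_pos: [0.5743, -0.236, 0.0237]
tool_rot: [180.0, 0.0, 85.1]
wrist_force: [0.4, 0.8, -1.3]
finger_gap: 0.0591
finger_force: 44.6
```

>>> apply_moves([
  [[0, 0, 0], [0, 0, 0.14], 0],
  [[0, 0, 0], [0, 0, 0.13], 0],
  [[0, 0, 0], [0, 0, 0], 0],
  [[0, 0, 0], [0, 0, 0], 0],
  [[0, 0, 0], [0, 0, 0], 1],
  [[0, 0, 0], [0, 0, 0], 1],
  [[0, 0, 0], [0, 0, 0], 1],
  [[0, 0, 0], [0, 0, -0.9], 1],
  [[0, 0, -0.25], [-0.52, -0.05, -0.66], 1],
  [[0, 0, -0.25], [-0.52, -0.05, -0.66], 1],
  [[0, 0, -0.25], [-0.52, -0.05, -0.66], 1],
  [[0, 0, -0.25], [-0.52, -0.05, -0.66], 1],
  [[0, 0, 0], [0, 0, 0], 1],
  [[0, 0, 0], [0, 0, 0], 1],
  [[0, 0, 0], [0, 0, 0], 1],
])

```text
time_s: 14.22
tcp_pos: [0.5555, -0.3589, 0.2181]
tool_rot: [-179.9, -0.1, 90.1]
wrist_force: [0.3, -1.0, -0.2]
finger_gap: 0.0856
finger_force: 0.0
```

Run:
```python
from look import *
w,st=look({'red':((.605,-.323,.03),.005),'blue':((.5738,-.234,-.08),.005),'yellow':((.4613,-.3055,.47),0)})
tool(st,(.4611,-.306,.001),27)
sc=snap('scene');sd=snap('side')
for n,s in(('sc',sc),('sd',sd)):
  for k,p in(('red',(.605,-.323,.03)),('blue',(.5738,-.234,-.08))):
    print(n,k,[(round(fitbox(s,k,[(-.03,.03),(-.015,.015),(.018,.044)],p,z)[1],3),z) for z in(.005,.012)])
f=np.array(w['frame']).copy()
draw(f,w,(.6048,-.3232,.036),RIM+[rect(-.03,.03,-.015,.015,.049)])
draw(f,w,(.5738,-.2344,-.085),RIM+[rect(-.03,.03,-.015,.015,.049)])
save(np.vstack([cv2.resize(f[40:300,180:460],(784,728)),]),'w5',.8)
```

```text
tcp [ 0.5555 -0.3589  0.2183] [-1.799e+02 -1.000e-01  9.010e+01] 14.275
red [ 0.6034 -0.3232] 1.2 0.071 | edge [ 0.6035 -0.3228] 1.7 -15.8
   px [360. 152.]
blue [ 0.5734 -0.2345] -4.2 0.063 | edge [ 0.5735 -0.2337] -4.3 -15.3
   px [336.  70.]
yellow [ 0.4617 -0.3051] 25.0 0.058 | edge [ 0.4614 -0.3053] 25.6 -17.4
   px [240. 136.]
shift units [ 0.882 -1.567  3.624] turn z units -5.37
sc red [(np.float64(0.1), 0.005), (np.float64(0.108), 0.012)]
sc blue [(np.float64(0.174), 0.005), (np.float64(0.187), 0.012)]
sd red [(np.float64(0.069), 0.005), (np.float64(0.085), 0.012)]
sd blue [(np.float64(0.324), 0.005), (np.float64(0.304), 0.012)]
```

View pics/w5.png

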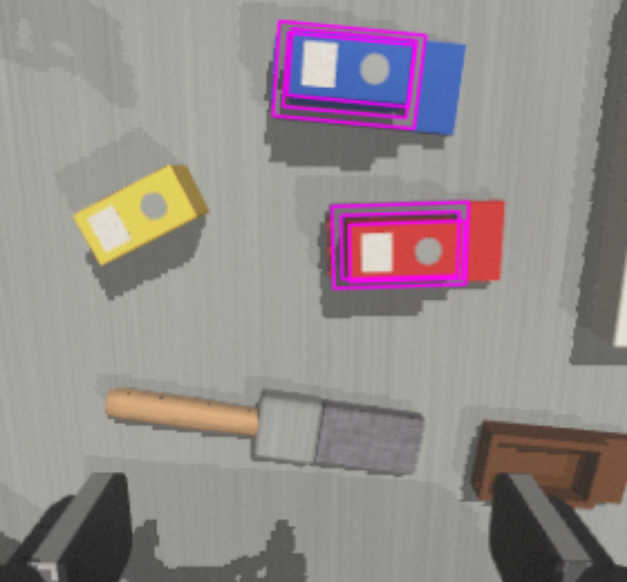

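The last picture shows red and blue fully down in their slots, matching the overlay of the seated tops. Yellow is next.

>>> apply_moves([
  [[0, 0, -0.85], [0, 0, 0], 1],
  [[0, 0, -0.85], [0, 0, 0], 1],
  [[0, 0, -0.85], [0, 0, 0], 1],
  [[0, 0, -0.85], [0, 0, 0], 1],
  [[0, 0, -0.85], [0, 0, 0], 1],
  [[0, 0, -0.85], [0, 0, 0], 1],
  [[0, 0, 0], [0.37, -0.26, 0.7], 1],
  [[0, 0, 0], [0.37, -0.26, 0.7], 1],
  [[0, 0, 0], [0.37, -0.26, 0.7], 1],
  [[0, 0, 0], [0.36, -0.25, 0.7], 1],
  [[0, 0, 0], [0, 0, 0], 1],
  [[0, 0, 0], [0, 0, 0.42], 1],
  [[0, 0, 0], [0, 0, 0.4], 1],
  [[0, 0, 0], [0, 0, 0], 1],
  [[0, 0, 0], [0, 0, 0], 0],
  [[0, 0, 0], [0, 0, 0], 0],
  [[0, 0, 0], [0, 0, 0], 0],
  [[0, 0, 0], [0, 0, 0], 0],
])

```text
time_s: 16.62
tcp_pos: [0.4625, -0.3076, 0.0037]
tool_rot: [179.9, 0.1, 115.6]
wrist_force: [-0.4, 0.0, 4.9]
finger_gap: 0.059
finger_force: 43.3
```

>>> apply_moves([
  [[0, 0, 0], [0, 0, -0.8], 0],
  [[0, 0, 0], [0, 0, -0.8], 0],
  [[0, 0, 0.92], [0, 0, 0], 0],
  [[0, 0, 0.92], [0, 0, 0], 0],
  [[0, 0, 0.92], [0, 0, 0], 0],
  [[0, 0, 0.92], [0, 0, 0], 0],
  [[0, 0, 0.92], [0, 0, 0], 0],
  [[0, 0, 0.92], [0, 0, 0], 0],
  [[0, 0, 0], [0, 0, 0], 0],
  [[0, 0, 0], [0, 0, 0], 0],
])

```text
time_s: 17.88
tcp_pos: [0.4619, -0.3071, 0.0986]
tool_rot: [180.0, 0.0, 88.1]
wrist_force: [0.2, -0.5, -1.7]
finger_gap: 0.059
finger_force: 43.9
```

Run:
```python
from look import *
w=snap('wrist')
for s,n in((load('wA'),'A'),(w,'now')):
    for R in(PADT,RIM+PADT): x,e=edgefit(s,(.5867,-.1269,-.035),R); print(n,x[:2].round(4),np.degrees(x[2]).round(1),round(e,1))
st=read_state(); print(st['tcp_pos'],st['tool_rot']); tool(st,(.5867,-.1279,.0075),-2)
```

```text
A [ 0.5872 -0.1275] -1.5 -17.5
A [ 0.5867 -0.1269] -2.0 -14.6
now [ 0.5863 -0.1272] -1.5 -5.7
now [ 0.6012 -0.2161] 52.6 -6.0
[ 0.4618331  -0.30701515  0.09846079] [1.79983875e+02 1.90121596e-02 8.80934924e+01]
shift units [3.053 1.98  1.516] turn z units 0.02
```

>>> apply_moves([
  [[0, 0, 0], [0.76, 0.5, 0], 0],
  [[0, 0, 0], [0.76, 0.5, 0], 0],
  [[0, 0, 0], [0.76, 0.49, 0], 0],
  [[0, 0, 0], [0.76, 0.49, 0.3], 0],
  [[0, 0, 0], [0, 0, 0.7], 0],
  [[0, 0, 0], [0, 0, 0], 0],
  [[0, 0, 0], [0, 0, 0.12], 0],
  [[0, 0, 0], [0, 0, 0.13], 0],
  [[0, 0, 0], [0, 0, 0], 0],
  [[0, 0, 0], [0, 0, 0], 0],
])

```text
time_s: 19.18
tcp_pos: [0.587, -0.1291, 0.0236]
tool_rot: [180.0, 0.0, 88.0]
wrist_force: [-0.0, -0.2, -1.1]
finger_gap: 0.0591
finger_force: 43.9
```

>>> apply_moves([
  [[0, 0, 0], [0, 0, 0.14], 0],
  [[0, 0, 0], [0, 0, 0.13], 0],
  [[0, 0, 0], [0, 0, 0], 0],
  [[0, 0, 0], [0, 0, 0], 0],
  [[0, 0, 0], [0, 0, 0], 1],
  [[0, 0, 0], [0, 0, 0], 1],
  [[0, 0, 0], [0, 0, 0], 1],
  [[0, 0, 0], [0, 0, -0.9], 1],
  [[0, 0, -0.4], [0.64, -0.08, -0.63], 1],
  [[0, 0, 0], [0.64, -0.08, -0.63], 1],
  [[0, 0, 0], [0.64, -0.08, -0.63], 1],
  [[0, 0, 0], [0.64, -0.08, -0.63], 1],
  [[0, 0, 0], [0.64, -0.08, -0.63], 1],
  [[0, 0, 0], [0.64, -0.08, -0.63], 1],
  [[0, 0, 0], [0, 0, 0], 1],
  [[0, 0, 0], [0, 0, 0], 1],
  [[0, 0, 0], [0, 0, 0], 1],
])

```text
time_s: 21.3
tcp_pos: [0.5592, 0.1009, 0.2864]
tool_rot: [-179.9, 0.0, 89.9]
wrist_force: [0.4, 0.5, 0.0]
finger_gap: 0.0857
finger_force: 0.0
```

Run:
```python
from look import *
w=snap('wrist'); np.savez('wB.npz',**w); sc=snap('scene'); sd=snap('side'); st=read_state(); print(st['tcp_pos'],st['tool_rot'])
for k,p in(('red',(.605,-.323,.03)),('blue',(.5738,-.234,-.08)),('yellow',(.587,-.127,-.03))):
    for n,s in(('sc',sc),('sd',sd)):
        x,e=fitbox(s,k,[(-.03,.03),(-.015,.015),(.018,.044)],p,.005); print(k,n,x[:2].round(3),np.degrees(x[2]).round(1),round(e,3))
save(w['frame'],'wB',1.25)
# candidates: spindle, roll, cookies
for n,P in {'cookie1':(.464,.292,.027),'cookie2':(.45,.368,.027),'roll':(.627,.186,.04),'spin':(.645,.293,.07)}.items(): print(n,(proj(w,[P])[0]*1.25).round(0))
```

```text
[0.55934784 0.10110906 0.28698013] [-1.79931185e+02  5.45736508e-03  8.99473769e+01]
red sc [ 0.61  -0.321] 3.5 0.06
red sd [ 0.604 -0.32 ] 12.8 0.065
blue sc [ 0.577 -0.233] -3.1 0.17
blue sd [ 0.576 -0.228] -3.6 0.316
yellow sc [ 0.59  -0.126] -1.5 0.058
yellow sd [ 0.588 -0.121] -2.5 0.362
cookie1 [310.  34.]
cookie2 [292. -48.]
roll [460. 136.]
spin [489.  19.]
```

View pics/wB.png

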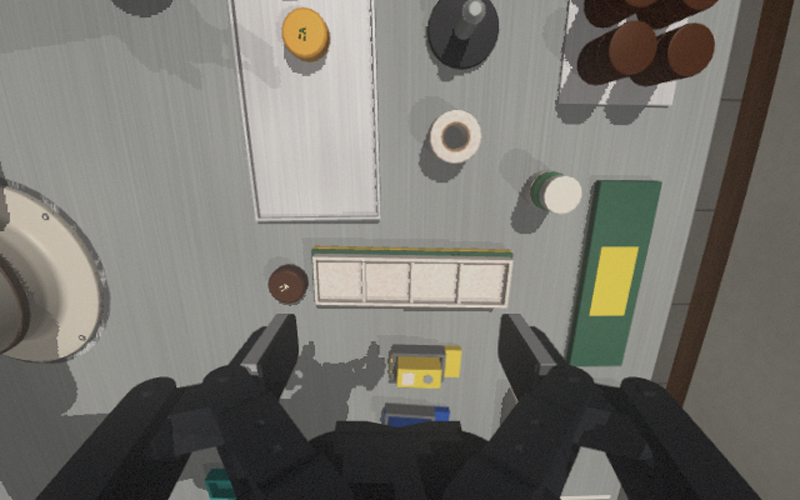

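The wrist view at 800 px wide shows yellow seated in its slot (418,370). The box is at (313–512, 255–307), the roll at (456,136), the spindle tip at (475,8), and one cookie at (305,34). The picture allowance is used up, so from here I measure numerically. I'll move further +y to get the cookies, roll and spindle in view.

>>> apply_moves([
  [[0, 0, 0], [0.6, -0.1, 0], 1],
  [[0, 0, 0], [0.6, -0.1, 0], 1],
  [[0, 0, 0], [0.6, 0, 0], 1],
  [[0, 0, 0], [0, 0, 0], 1],
  [[0, 0, 0], [0, 0, 0], 1],
  [[0, 0, 0], [0, 0, 0], 1],
])

```text
time_s: 22.2
tcp_pos: [0.5476, 0.2088, 0.2876]
tool_rot: [-180.0, 0.0, 89.9]
wrist_force: [1.0, -0.3, 0.5]
finger_gap: 0.0857
finger_force: 0.0
```

```bash
cat > cyl.py <<'E'
from look import *
def circ(x,y,z,r,n=48):
    a=np.linspace(0,2*np.pi,n,endpoint=False); return np.c_[x+r*np.cos(a),y+r*np.sin(a),np.full(n,z)]
def fitcyl(s,m,p0,r,z0,z1):
    hull=lambda p:cv2.convexHull(proj(s,np.r_[circ(*p,z0,r),circ(*p,z1,r)]).astype(np.float32))
    H,c=blob(m,hull(p0).mean((0,1))); A=cv2.contourArea(H)
    def cost(p):
        h=hull(p); i=cv2.intersectConvexConvex(H,h)[0]; return 1-i/(A+cv2.contourArea(h)-i)
    o=np.array(p0); r_=minimize(cost,o,method='Nelder-Mead',options=dict(initial_simplex=o+np.array([[0,0],[.01,0],[0,.01]]),xatol=1e-5,fatol=1e-6))
    return r_.x,r_.fun
def fitring(s,p0,rings):
    L=cv2.GaussianBlur(np.array(s['frame']).astype(np.float32),(0,0),.8)
    g=np.sqrt(sum(cv2.Sobel(L[...,i],cv2.CV_32F,1,0)**2+cv2.Sobel(L[...,i],cv2.CV_32F,0,1)**2 for i in range(3)));g=np.sqrt(g)
    def cost(p):
        q=proj(s,np.concatenate([circ(*p,z,r) for r,z in rings])); return -map_coordinates(g,[q[:,1],q[:,0]],order=1,mode='nearest').mean()
    best=None
    for dx in np.arange(-.012,.0121,.004):
        for dy in np.arange(-.012,.0121,.004):
            o=np.array(p0)+[dx,dy]; r_=minimize(cost,o,method='Nelder-Mead',options=dict(initial_simplex=o+np.array([[0,0],[.003,0],[0,.003]]),xatol=1e-5,fatol=1e-4))
            if best is None or r_.fun<best.fun: best=r_
    return best.x,best.fun
def gold(s): 
    h=cv2.cvtColor(np.array(s['frame']),cv2.COLOR_RGB2HSV); return cv2.inRange(h,(12,130,90),(24,255,255))
def dark(s):
    h=cv2.cvtColor(np.array(s['frame']),cv2.COLOR_RGB2HSV); return cv2.inRange(h,(0,0,0),(180,255,62))
C1=(.464,.292);C2=(.45,.368);ROLL=(.627,.186);SP=(.645,.293)
BOXR=[rect(-.131,.131,-.038,.038,.034)]
PK=[rect(x-.029,x+.029,-.029,.029,.034) for x in(-.093,-.031,.031,.093)]
E
python3 - <<'E'
from cyl import *
w=snap('wrist'); np.savez('wC.npz',**w); sc=load('scene'); sd=load('side'); st=read_state(); print(st['tcp_pos'],st['tool_rot'])
B=load('wB')
for n,s in(('C',w),('B',B),('sc',sc),('sd',sd)):
    m=gold(s); k,l,stt,c=cv2.connectedComponentsWithStats(m); print(n,'gold blobs',[(c[i].round(0).tolist(),int(stt[i,4])) for i in range(1,k) if stt[i,4]>80])
    for cn,c in(('c1',C1),('c2',C2)):
        x,e=fitcyl(s,m,c,.025,.003,.027); print(cn,x.round(4),round(e,3),end=' ')
    x,e=fitcyl(s,dark(s),SP,.04,0,.01); print('base',x.round(4),round(e,3))
    x,e=fitring(s,ROLL,[(.029,.04),(.014,.04)]); print(' roll',x.round(4),round(e,1),end=' ')
    x,e=fitring(s,SP,[(.04,.01)]); print('basering',x.round(4),round(e,1))
x0=(.589,.003,0)
for n,s in(('B',B),('C',w),('A0',sc)):
    for R in(BOXR,PK,BOXR+PK): x,e=edgefit(s,x0,R); print(n,'box',x[:2].round(4),np.degrees(x[2]).round(2),round(e,1))
print(proj(B,[(.589,.003,.034)])*1.25, atz(B,np.array([(313,255),(512,258),(510,307),(315,307)])/1.25,.034).round(4))
E
```

```text
[0.54753986 0.20888977 0.28767519] [-1.79994953e+02  4.10768754e-03  8.99362561e+01]
C gold blobs [([244.0, 52.0], 1076), ([257.0, 109.0], 887), ([333.0, 257.0], 332), ([336.0, 336.0], 127)]
c1 [0.4582 0.2934] 0.158 c2 [0.4446 0.3685] 0.156 base [0.6302 0.2996] 0.101
 roll [0.622  0.1861] -18.0 basering [0.6298 0.3012] -18.5
B gold blobs [([244.0, 27.0], 1159), ([335.0, 291.0], 362)]
c1 [0.4583 0.2921] 0.156 c2 [0.45  0.368] 1.0 base [0.6294 0.2973] 0.264
 roll [0.6221 0.1858] -17.6 basering [0.6298 0.3002] -15.0
sc gold blobs [([349.0, 2.0], 163), ([587.0, 4.0], 265), ([348.0, 30.0], 222), ([576.0, 33.0], 214), ([46.0, 48.0], 141), ([260.0, 58.0], 191), ([565.0, 59.0], 187), ([600.0, 89.0], 2659), ([14.0, 169.0], 1642), ([462.0, 186.0], 201), ([435.0, 190.0], 208), ([26.0, 207.0], 603), ([36.0, 227.0], 1329), ([278.0, 230.0], 135), ([52.0, 246.0], 474), ([63.0, 260.0], 513)]
c1 [0.4503 0.2964] 0.337 c2 [0.4385 0.371 ] 0.334 base [0.6291 0.3013] 0.117
 roll [0.6251 0.1859] -18.1 basering [0.6379 0.2985] -18.9
sd gold blobs [([303.0, 57.0], 282), ([573.0, 66.0], 85), ([305.0, 72.0], 206), ([311.0, 117.0], 155), ([297.0, 188.0], 183), ([285.0, 233.0], 285), ([306.0, 324.0], 540), ([302.0, 361.0], 674)]
c1 [0.4577 0.2892] 0.216 c2 [0.4457 0.3656] 0.208 base [0.6317 0.2984] 0.097
 roll [0.6222 0.1858] -19.3 basering [0.6277 0.3044] -20.1
B box [0.5808 0.0128] -1.18 -13.1
B box [0.5714 0.0041] -1.06 -16.6
B box [0.5713 0.0042] -1.07 -15.7
C box [0.5807 0.0177] -1.18 -12.8
C box [0.5715 0.0136] -1.2 -14.7
C box [0.5714 0.0133] -1.21 -13.6
A0 box [ 0.6009 -0.0088] -0.89 -16.5
A0 box [0.5917 0.0019] -1.06 -16.6
A0 box [0.5915 0.0022] -0.93 -15.4
[[422.17385619 286.19347085]] [[ 0.4517  0.0452  0.034 ]
 [ 0.7011  0.041   0.034 ]
 [ 0.7052 -0.0268  0.034 ]
 [ 0.4489 -0.0266  0.034 ]]
```

>>> apply_moves([
  [[0, 0, 0], [-0.1, 0.31, 0.7], 1],
  [[0, 0, 0], [-0.1, 0.31, 0.7], 1],
  [[0, 0, 0], [-0.1, 0.31, 0.7], 1],
  [[0, 0, 0], [-0.1, 0.31, 0.7], 1],
  [[0, 0, 0], [0, 0, 0], 1],
  [[0, 0, 0], [0, 0, 0], 1],
  [[0, 0, 0], [0, 0, 0], 1],
])

```text
time_s: 23.12
tcp_pos: [0.6221, 0.186, 0.1218]
tool_rot: [179.9, -0.0, 90.0]
wrist_force: [-0.2, -0.5, -0.1]
finger_gap: 0.0855
finger_force: 0.0
```

Run:
```python
from cyl import *
w=snap('wrist'); np.savez('wD.npz',**w); st=read_state(); print(st['tcp_pos'],st['tool_rot'])
for x0 in((.630,.3003),):
    print('base',fitcyl(w,dark(w),x0,.04,0,.01),fitring(w,x0,[(.04,.01)]),'tip',[ (z,r,fitring(w,x0,[(r,z)])) for r,z in((.011,.06),(.008,.071))])
print('roll',fitring(w,(.6221,.1859),[(.029,.04),(.014,.04)]), fitring(w,(.6221,.1859),[(.029,.04)]),proj(w,[(.622,.186,.04)]))
tool(st,(.6221,.185,.002),0)
B=load('wB');C=load('wC')
for s in(B,C):
    best=[]
    for ox in(-.012,-.006,0,.006,.012):
        for oy in(-.008,0,.008):
            for R,n in((PK,'pk'),(BOXR+PK,'all')):
                x,e=edgefit(s,(.577+ox,.0085+oy,-.017),R); best.append((round(e,2),n,x[:2].round(4).tolist(),np.degrees(x[2]).round(2)))
    best.sort(key=lambda t:t[0]); print(best[:2],[b for b in best if b[1]=='all'][0])
print(atz(B,np.array([(364,282),(410,282),(458,283)])/1.25,.034).round(4))
for s in(B,C): print([fitring(s,c,[(.025,.02)]) for c in((.4582,.293),(.4446,.3685))])
```

```text
[0.62205454 0.18602977 0.12155948] [ 1.79861416e+02 -2.85177794e-02  9.00164838e+01]
base (array([0.6303119 , 0.30017694]), np.float64(0.09852611055694382)) (array([0.63050862, 0.30124213]), np.float64(-17.88849449157715)) tip [(0.06, 0.011, (array([0.63071995, 0.3026337 ]), np.float64(-14.269420623779297))), (0.071, 0.008, (array([0.63146443, 0.30380012]), np.float64(-13.306903839111328)))]
roll (array([0.62224067, 0.18619683]), np.float64(-15.385025978088379)) (array([0.62210461, 0.18619699]), np.float64(-16.68964385986328)) [[319.00629877 203.19334202]]
shift units [-0.018 -0.004  1.993] turn z units 0.0
[(np.float64(-16.63), 'pk', [0.5714, 0.0041], np.float64(-1.06)), (np.float64(-16.63), 'pk', [0.5714, 0.0041], np.float64(-1.06))] (np.float64(-15.73), 'all', [0.5713, 0.0042], np.float64(-1.07))
[(np.float64(-14.66), 'pk', [0.5715, 0.0136], np.float64(-1.2)), (np.float64(-14.66), 'pk', [0.5715, 0.0136], np.float64(-1.2))] (np.float64(-13.59), 'all', [0.5714, 0.0133], np.float64(-1.21))
[[0.5144 0.0088 0.034 ]
 [0.5733 0.0088 0.034 ]
 [0.6348 0.0074 0.034 ]]
[(array([0.4557708 , 0.29544668]), np.float64(-16.50331687927246)), (array([0.4557694, 0.2954502]), np.float64(-16.503267288208008))]
[(array([0.45783673, 0.29458843]), np.float64(-17.06699562072754)), (array([0.44273141, 0.37132031]), np.float64(-16.71722412109375))]
```

>>> apply_moves([
  [[0, 0, 0], [-0.02, 0, 0.8], 1],
  [[0, 0, 0], [0, 0, 0.7], 1],
  [[0, 0, 0], [0, 0, 0.48], 1],
  [[0, 0, 0], [0, 0, 0], 1],
  [[0, 0, 0], [0, 0, 0], 1],
  [[0, 0, 0], [0, 0, 0], 0],
  [[0, 0, 0], [0, 0, 0], 0],
  [[0, 0, 0], [0, 0, 0], 0],
  [[0, 0, 0], [0, 0, 0], 0],
  [[0, 0, 0], [0, 0, -0.9], 0],
  [[0, 0, 0], [0, 0, -0.8], 0],
  [[0, 0, 0], [0, 0, 0], 0],
  [[0, 0, 0], [0, 0, 0], 0],
  [[0, 0, 0], [0, 0, 0], 0],
])

```text
time_s: 24.92
tcp_pos: [0.6211, 0.1844, 0.1015]
tool_rot: [-179.9, 0.0, 90.0]
wrist_force: [0.8, -0.0, -0.6]
finger_gap: 0.0557
finger_force: 44.1
```

Run:
```python
from cyl import *
w=snap('wrist'); st=read_state(); print(st['tcp_pos'],st['tool_rot'],st['finger_gap'])
t=st['tcp_pos']
for dz in(-.004,-.002,0,.002): print(dz,fitring(w,(t[0],t[1]+.001),[(.029,t[2]+dz+.04),(.014,t[2]+dz+.04)]))
print('tip',[ (z,r,fitring(w,(.6304,.3008),[(r,z)])) for r,z in((.011,.06),(.04,.01))])
tool(st,(.6305,.3,.1),0)
```

```text
[0.62120477 0.18442838 0.10155745] [-1.79880265e+02  2.01425807e-02  8.99999710e+01] 0.05556555617703903
-0.004 (array([0.62026523, 0.18499235]), np.float64(-13.844159126281738))
-0.002 (array([0.62038491, 0.18597551]), np.float64(-12.15359878540039))
0 (array([0.62195971, 0.18748996]), np.float64(-12.102679252624512))
0.002 (array([0.6217463 , 0.18744161]), np.float64(-11.814681053161621))
tip [(0.06, 0.011, (array([0.63077717, 0.30274956]), np.float64(-13.75810718536377))), (0.01, 0.04, (array([0.63043372, 0.3012087 ]), np.float64(-17.67764663696289)))]
shift units [1.926 0.155 0.025] turn z units -0.0
```

>>> apply_moves([
  [[0, 0, 0], [0.64, 0.05, 0], 0],
  [[0, 0, 0], [0.64, 0.05, 0], 0],
  [[0, 0, 0], [0.65, 0.05, 0], 0],
  [[0, 0, 0], [0, 0, 0], 0],
  [[0, 0, 0], [0, 0, 0], 0],
  [[0, 0, 0], [0, 0, 0], 0],
])

```text
time_s: 25.72
tcp_pos: [0.6308, 0.2994, 0.1026]
tool_rot: [-180.0, 0.0, 89.9]
wrist_force: [0.2, 0.2, -0.7]
finger_gap: 0.0556
finger_force: 44.0
```

Run:
```python
from cyl import *
w=snap('wrist'); sd=snap('side'); sc=snap('scene'); st=read_state(); print(st['tcp_pos'],st['tool_rot']); t=st['tcp_pos']
for n,s in(('w',w),('sd',sd),('sc',sc)):
    print(n,'roll',[(dz,*np.r_[fitring(s,(t[0],t[1]+.001),[(.029,t[2]+dz+.04),(.014,t[2]+dz+.04)])[0].round(4)]) for dz in(-.003,)],'base',fitring(s,(.6304,.3008),[(.04,.01)]),fitcyl(s,dark(s),(.6304,.3008),.04,0,.01))
```

```text
[0.6309171  0.29965517 0.10298264] [-1.79999532e+02 -1.87981796e-03  8.99493347e+01]
w roll [(-0.003, np.float64(0.6299), np.float64(0.3007))] base (array([0.63028054, 0.30225485]), np.float64(-15.339706420898438)) (array([0.62438866, 0.29650774]), np.float64(0.8121574789023732))
sd roll [(-0.003, np.float64(0.6301), np.float64(0.3004))] base (array([0.62766196, 0.30444445]), np.float64(-20.794374465942383)) (array([0.63178071, 0.29801325]), np.float64(0.12036336390749991))
sc roll [(-0.003, np.float64(0.6131), np.float64(0.2982))] base (array([0.63786986, 0.29850821]), np.float64(-19.3299560546875)) (array([0.62889269, 0.30137902]), np.float64(0.11891901823842244))
```

>>> apply_moves([
  [[0, 0, 0], [0.01, 0, 0.4], 0],
  [[0, 0, 0], [0, 0, 0.25], 0],
  [[0, 0, 0], [0, 0, 0], 0],
  [[0, 0, 0], [0, 0, 0], 0],
])

```text
time_s: 26.38
tcp_pos: [0.6311, 0.301, 0.0647]
tool_rot: [180.0, -0.0, 90.0]
wrist_force: [0.7, 0.1, -0.6]
finger_gap: 0.0558
finger_force: 44.0
```

>>> apply_moves([
  [[0, 0, 0], [0, 0, 0.2], 0],
  [[0, 0, 0], [0, 0, 0.2], 0],
  [[0, 0, 0], [0, 0, 0.2], 0],
  [[0, 0, 0], [0, 0, 0.15], 0],
  [[0, 0, 0], [0, 0, 0], 0],
  [[0, 0, 0], [0, 0, 0], 0],
])

```text
time_s: 27.12
tcp_pos: [0.631, 0.301, 0.0192]
tool_rot: [180.0, -0.0, 90.0]
wrist_force: [-0.9, 0.6, -1.1]
finger_gap: 0.0558
finger_force: 44.1
```

>>> apply_moves([
  [[0, 0, 0], [0, 0, 0.05], 0],
  [[0, 0, 0], [0, 0, 0.05], 0],
  [[0, 0, 0], [0, 0, 0.03], 0],
  [[0, 0, 0], [0, 0, 0], 0],
  [[0, 0, 0], [0, 0, 0], 0],
])

```text
time_s: 27.75
tcp_pos: [0.6309, 0.301, 0.0124]
tool_rot: [180.0, -0.0, 90.0]
wrist_force: [-7.7, -2.1, 14.4]
finger_gap: 0.0556
finger_force: 45.8
```

Contact with the base at 14 N. Release, lift and go over the cookies.

>>> apply_moves([
  [[0, 0, 0], [0, 0, 0], 1],
  [[0, 0, 0], [0, 0, 0], 1],
  [[0, 0, 0], [0, 0, 0], 1],
  [[0, 0, 0], [0, 0, -0.9], 1],
  [[0, 0, 0], [0, 0, -0.9], 1],
  [[0, 0, 0], [-0.4, -0.7, -0.5], 1],
  [[0, 0, 0], [-0.4, -0.7, -0.5], 1],
  [[0, 0, 0], [-0.4, -0.7, 0], 1],
  [[0, 0, 0], [-0.4, -0.7, 0], 1],
  [[0, 0, 0], [0, 0, 0], 1],
  [[0, 0, 0], [0, 0, 0], 1],
  [[0, 0, 0], [0, 0, 0], 1],
])

```text
time_s: 29.25
tcp_pos: [0.4635, 0.2053, 0.1788]
tool_rot: [-180.0, 0.0, 90.0]
wrist_force: [0.5, -0.7, -0.8]
finger_gap: 0.0854
finger_force: 0.0
```

Run:
```python
from cyl import *
w=snap('wrist'); sd=snap('side'); sc=snap('scene'); st=read_state(); print(st['tcp_pos'],st['tool_rot'],st['time_s'])
for n,s in(('w',w),('sd',sd)):
    for z in(.046,.05,.054): print(n,'roll top z',z,fitring(s,(.6305,.301),[(.029,z),(.011,.06)]),fitring(s,(.6305,.301),[(.029,z)]))
m=gold(w); k,l,stt,c=cv2.connectedComponentsWithStats(m); print([(c[i].round(0).tolist(),int(stt[i,4])) for i in range(1,k) if stt[i,4]>80])
for c in((.4578,.2938),(.444,.370)): print(fitcyl(w,m,c,.025,.003,.027),fitring(w,c,[(.025,.015)]),fitring(w,c,[(.025,.02)]),fitring(w,c,[(.025,.003)]))
```

```text
[0.46312315 0.20518931 0.17869388] [-1.79951635e+02  7.96518100e-03  9.00147777e+01] 29.4
w roll top z 0.046 (array([0.63239153, 0.30233107]), np.float64(-15.601943969726562)) (array([0.63193138, 0.30250509]), np.float64(-18.3292179107666))
w roll top z 0.05 (array([0.63019959, 0.3025976 ]), np.float64(-12.294047355651855)) (array([0.62949191, 0.30226745]), np.float64(-16.91429328918457))
w roll top z 0.054 (array([0.62756627, 0.30125419]), np.float64(-10.774115562438965)) (array([0.62732609, 0.30195813]), np.float64(-14.861323356628418))
sd roll top z 0.046 (array([0.63197276, 0.29897404]), np.float64(-16.98405647277832)) (array([0.63193168, 0.29905792]), np.float64(-18.563175201416016))
sd roll top z 0.05 (array([0.63060477, 0.30067539]), np.float64(-16.10839080810547)) (array([0.63003467, 0.30189613]), np.float64(-18.482141494750977))
sd roll top z 0.054 (array([0.62606675, 0.31387378]), np.float64(-15.473114967346191)) (array([0.62796955, 0.30496282]), np.float64(-18.33661651611328))
[([300.0, 25.0], 2041), ([313.0, 103.0], 1626), ([365.0, 293.0], 323), ([476.0, 293.0], 115)]
(array([0.45679074, 0.29323555]), np.float64(0.10442546433574862)) (array([0.45652929, 0.29495816]), np.float64(-16.708154678344727)) (array([0.4563936 , 0.29438195]), np.float64(-16.756793975830078)) (array([0.45660054, 0.29634018]), np.float64(-15.908065795898438))
(array([0.44385466, 0.36806382]), np.float64(0.14395828921035292)) (array([0.44318492, 0.37324845]), np.float64(-14.345913887023926)) (array([0.44348356, 0.3716846 ]), np.float64(-14.408527374267578)) (array([0.43826785, 0.35670557]), np.float64(-14.423258781433105))
```

>>> apply_moves([
  [[0, 0, 0], [0.73, -0.05, 0.4], 1],
  [[0, 0, 0], [0.73, -0.06, 0.4], 1],
  [[0, 0, 0], [0, 0, 0.8], 1],
  [[0, 0, 0], [0, 0, 0.7], 1],
  [[0, 0, 0], [0, 0, 0], 1],
  [[0, 0, 0], [0, 0, 0.4], 1],
  [[0, 0, 0], [0, 0, 0.36], 1],
  [[0, 0, 0], [0, 0, 0], 1],
  [[0, 0, 0], [0, 0, 0], 1],
  [[0, 0, 0], [0, 0, 0], 0],
  [[0, 0, 0], [0, 0, 0], 0],
  [[0, 0, 0], [0, 0, 0], 0],
  [[0, 0, 0], [0, 0, 0], 0],
  [[0, 0, 0], [0, 0, 0], 0],
], grip_force=30)

```text
time_s: 31.15
tcp_pos: [0.4565, 0.2927, -0.0036]
tool_rot: [180.0, -0.0, 90.0]
wrist_force: [-3.1, -2.4, 10.6]
finger_gap: 0.0486
finger_force: 29.4
```

>>> apply_moves([
  [[0, 0, 0], [0, 0, -0.6], 0],
  [[0, 0, 0], [0, 0, -0.6], 0],
  [[0, 0, 0], [-0.84, 0.27, -0.45], 0],
  [[0, 0, 0], [-0.84, 0.27, -0.45], 0],
  [[0, 0, 0], [-0.84, 0.27, -0.45], 0],
  [[0, 0, 0], [-0.84, 0.27, -0.45], 0],
  [[0, 0, 0], [-0.84, 0.27, -0.45], 0],
  [[0, 0, 0], [-0.84, 0.27, -0.45], 0],
  [[0, 0, 0], [-0.84, 0.27, -0.45], 0],
  [[0, 0, 0], [0, 0, 0], 0],
  [[0, 0, 0], [0, 0, 0], 0],
  [[0, 0, 0], [0, 0, 0], 0],
])

```text
time_s: 32.65
tcp_pos: [0.5692, -0.0592, 0.256]
tool_rot: [-179.9, -0.0, 90.1]
wrist_force: [-0.2, 1.0, -0.9]
finger_gap: 0.0481
finger_force: 31.7
```

Run:
```python
from cyl import *
w=snap('wrist'); np.savez('wE.npz',**w); sc=snap('scene'); st=read_state(); print(st['tcp_pos'],st['tool_rot'],st['finger_gap'])
for R,n in((PK,'pk'),(BOXR,'rim'),(BOXR+PK,'all')):
    b=sorted(((e,*x[:2].round(4),np.degrees(x[2]).round(2)) for ox in(-.006,0,.006) for oy in(-.005,0,.005) for x,e in[edgefit(w,(.574+ox,.0085+oy,-.018),R)]))
    print(n,[b[0]]+[q for q in b if abs(q[2]-b[0][2])>.002][:2])
# white insert mask hull fit (insert within green walls)
h=cv2.cvtColor(np.array(w['frame']),cv2.COLOR_RGB2HSV); c=proj(w,[(.574,.0085,.034)])[0]; print('c',c, h[int(c[1])-8,int(c[0])+6:int(c[0])+40:8].tolist())
print('col scan y',[(round(y,3),h[tuple(proj(w,[(.542,y,.034)])[0][::-1].round().astype(int))].tolist()) for y in np.arange(-.045,.065,.004)])
# blocks still in
for k,p in(('blue',(.5738,-.234,-.08)),('yellow',(.587,-.127,-.03))): print(k,fitbox(w,k,BLK,p,.005))
```

```text
[ 0.56928195 -0.05927295  0.2562037 ] [-1.79966676e+02 -1.19393976e-02  9.00750763e+01] 0.04830882274360223
pk [(np.float64(-16.741910934448242), np.float64(0.5713), np.float64(0.0033), np.float64(-1.12))]
rim [(np.float64(-13.767107963562012), np.float64(0.5665), np.float64(0.0133), np.float64(-1.23)), (np.float64(-11.628381729125977), np.float64(0.5838), np.float64(-0.0021), np.float64(-1.03))]
all [(np.float64(-15.839590072631836), np.float64(0.5713), np.float64(0.0032), np.float64(-1.11))]
c [322.77752088 122.44059062] [[24, 18, 218], [21, 23, 220], [23, 19, 220], [21, 22, 220], [21, 20, 218]]
col scan y [(np.float64(-0.045), [34, 11, 158]), (np.float64(-0.041), [30, 9, 145]), (np.float64(-0.037), [18, 13, 102]), (np.float64(-0.033), [20, 15, 105]), (np.float64(-0.029), [26, 19, 106]), (np.float64(-0.025), [37, 20, 114]), (np.float64(-0.021), [14, 31, 209]), (np.float64(-0.017), [15, 32, 209]), (np.float64(-0.013), [16, 30, 216]), (np.float64(-0.009), [19, 22, 220]), (np.float64(-0.005), [16, 27, 215]), (np.float64(-0.001), [20, 26, 218]), (np.float64(0.003), [21, 22, 219]), (np.
[... 179 characters left out ...]
.float64(0.027), [15, 28, 216]), (np.float64(0.031), [12, 31, 180]), (np.float64(0.035), [16, 28, 135]), (np.float64(0.039), [16, 26, 220]), (np.float64(0.043), [68, 54, 109]), (np.float64(0.047), [30, 19, 145]), (np.float64(0.051), [30, 9, 146]), (np.float64(0.055), [30, 8, 159]), (np.float64(0.059), [30, 8, 155]), (np.float64(0.063), [36, 8, 156])]Traceback (most recent call last):
  File "<stdin>", line 10, in <module>
  File "fit.py", line 20, in fitbox
    H,c=blob(mask(s['frame'],col),hull(p0).mean((0,1)))
        ~~~~^^^^^^^^^^^^^^^^^^^^^^^^^^^^^^^^^^^^^^^^^^^
  File "fit.py", line 13, in blob
    i=min(ok,key=lambda i:np.hypot(*(c[i]-uv)))
ValueError: min() iterable argument is empty
```

Shadow edges bias the pocket fit. I'll read brightness profiles directly.

Run:
```python
from cyl import *
w=load('wE'); V=cv2.cvtColor(w['frame'],cv2.COLOR_RGB2HSV)[...,2].astype(float)
def prof(P):
    q=proj(w,P); return map_coordinates(V,[q[:,1],q[:,0]],order=1).round().astype(int)
xs=np.arange(.43,.72,.002); 
a=np.mean([prof(np.c_[xs,np.full_like(xs,y)-.02*(xs-.572),np.full_like(xs,.034)]) for y in(0,.005,.01,.015,.02)],0)
print('x:',' '.join(f'{int(x*1000+.5)}:{int(v)}' for x,v in zip(xs,a)))
ys=np.arange(-.036,.052,.0015)
for x in(.48,.542,.604,.664):
    a=np.mean([prof(np.c_[np.full_like(ys,x+o),ys,np.full_like(ys,.034)]) for o in(-.012,-.006,0,.006,.012)],0)
    print('y@',x,' '.join(f'{y*1000:.0f}:{int(v)}' for y,v in zip(ys,a)))
```

```text
x: 430:100 432:100 434:98 436:104 438:105 440:113 442:122 444:141 446:147 448:151 450:202 452:215 454:147 456:155 458:216 460:219 462:219 464:219 466:219 468:219 470:218 472:218 474:218 476:219 478:219 480:219 482:218 484:218 486:219 488:218 490:218 492:218 494:219 496:219 498:218 500:219 502:220 504:219 506:217 508:212 510:192 512:193 514:217 516:169 518:209 520:219 522:219 524:219 526:219 528:219 530:219 532:219 534:219 536:218 538:219 540:218 542:218 544:218 546:219 548:219 550:219 552:219 554:219 556:218 558:218 560:219 562:219 564:218 566:218 568:214 570:201 572:153 574:200 576:219 578:219 580:219 582:219 584:219 586:219 588:219 590:219 592:219 594:218 596:219 598:218 600:219 602:219 604:219 606:218 608:219 610:219 612:219 614:219 616:219 618:219 620:219 622:219 624:219 626:219 628:218 630:207 632:158 634:128 636:201 638:219 640:219 642:219 644:219 646:219 648:219 650:219 652:219 654:219 656:219 658:218 660:219 662:219 664:218 666:219 668:219 670:219 672:219 674:219 676:218 678:219 680:218 682:218 684:218 686:219 688:215 690:207 692:147 694:109 696:100 698:195 700:217 702:169 70
[... 1085 characters left out ...]
219 -6:219 -4:219 -3:219 -1:219 0:219 2:219 3:219 5:219 6:219 8:219 9:219 11:219 12:218 14:219 15:219 17:219 18:219 20:219 21:219 23:219 24:219 26:218 27:219 29:219 30:196 32:149 33:138 35:138 36:160 38:210 39:218 41:156 42:108 44:114 45:139 47:144 48:143 50:143 51:143
y@ 0.664 -36:101 -34:102 -33:101 -31:102 -30:93 -28:90 -27:136 -25:198 -24:212 -22:191 -21:193 -19:208 -18:209 -16:215 -15:219 -13:219 -12:218 -10:219 -9:219 -7:219 -6:218 -4:218 -3:219 -1:219 0:219 2:219 3:219 5:219 6:218 8:218 9:218 11:218 12:218 14:218 15:219 17:218 18:219 20:218 21:219 23:219 24:219 26:219 27:219 29:158 30:139 32:138 33:138 35:136 36:211 38:218 39:172 41:112 42:102 44:139 45:143 47:143 48:142 50:143 51:145
```

Box centre is (0.5757, 0.0083), yaw −1.1°. I'll use pockets 3 and 1, which aren't adjacent, so the opening fingers clear a packed cookie.

>>> apply_moves([
  [[0, 0, 0], [0.54, 0.83, 0], 0],
  [[0, 0, 0], [0.54, 0.83, 0], 0],
  [[0, 0, 0], [0, 0, 0.8], 0],
  [[0, 0, 0], [0, 0, 0.8], 0],
  [[0, 0, 0], [0, 0, 0.8], 0],
  [[0, 0, 0], [0, 0, 0.6], 0],
  [[0, 0, 0], [0, 0, 0], 0],
  [[0, 0, 0], [0, 0, 0], 0],
  [[0, 0, 0], [0, 0, 0.3], 0],
  [[0, 0, 0], [0, 0, 0.3], 0],
  [[0, 0, 0], [0, 0, 0.2], 0],
  [[0, 0, 0], [0, 0, 0], 0],
  [[0, 0, 0], [0, 0, 0], 0],
])

```text
time_s: 34.38
tcp_pos: [0.6694, 0.0045, 0.0288]
tool_rot: [180.0, 0.0, 90.0]
wrist_force: [-1.0, 0.8, -0.2]
finger_gap: 0.0484
finger_force: 31.8
```

>>> apply_moves([
  [[0, 0, 0], [0.015, -0.01, 0.06], 0],
  [[0, 0, 0], [0, 0, 0.06], 0],
  [[0, 0, 0], [0, 0, 0.06], 0],
  [[0, 0, 0], [0, 0, 0], 0],
  [[0, 0, 0], [0, 0, 0], 0],
])

```text
time_s: 35.0
tcp_pos: [0.6686, 0.0055, 0.0176]
tool_rot: [-180.0, -0.0, 90.0]
wrist_force: [0.8, -0.6, -0.6]
finger_gap: 0.0489
finger_force: 31.7
```

>>> apply_moves([
  [[0, 0, 0], [0, 0, 0], 1],
  [[0, 0, 0], [0, 0, 0], 1],
  [[0, 0, 0], [0, 0, 0], 1],
  [[0, 0, 0], [0, 0, -0.9], 1],
  [[0, 0, 0], [0, 0, -0.9], 1],
  [[0, 0, 0], [0.76, -0.61, -0.15], 1],
  [[0, 0, 0], [0.76, -0.61, -0.15], 1],
  [[0, 0, 0], [0.76, -0.61, -0.15], 1],
  [[0, 0, 0], [0.76, -0.61, -0.15], 1],
  [[0, 0, 0], [0.76, -0.61, -0.15], 1],
  [[0, 0, 0], [0.76, -0.61, -0.15], 1],
  [[0, 0, 0], [0, 0, 0], 1],
  [[0, 0, 0], [0, 0, 0], 1],
  [[0, 0, 0], [0, 0, 0], 1],
])

```text
time_s: 36.75
tcp_pos: [0.4495, 0.2782, 0.1793]
tool_rot: [-180.0, 0.0, 89.9]
wrist_force: [-0.4, -0.5, -0.8]
finger_gap: 0.0858
finger_force: 0.0
```

Run:
```python
from cyl import *
w=snap('wrist'); sd=snap('side'); st=read_state(); print(st['tcp_pos'],st['tool_rot'],st['time_s'])
m=gold(w); k,l,stt,c=cv2.connectedComponentsWithStats(m); print([(c[i].round(0).tolist(),int(stt[i,4])) for i in range(1,k) if stt[i,4]>80])
c=(.444,.3695); x,e=fitcyl(w,m,c,.025,.003,.027); print(x,e,fitring(w,c,[(.025,.02)]),fitring(w,c,[(.025,.015)]))
print('packed side',fitcyl(sd,gold(sd),(.6687,.0065),.025,.024,.048))
tool(st,((x[0]),x[1],-.004),0)
```

```text
[0.44952865 0.27823529 0.17937071] [-1.79967524e+02  1.38200197e-02  8.99112189e+01] 36.85
[([313.0, 100.0], 1641), ([361.0, 334.0], 434), ([472.0, 373.0], 698)]
[0.44341737 0.36927016] 0.10044748647304735 (array([0.44352183, 0.37059218]), np.float64(-16.539419174194336)) (array([0.44349255, 0.37137064]), np.float64(-16.41120147705078))
packed side (array([ 0.67067399, -0.00173628]), np.float64(0.3190954792173287))
shift units [ 1.518 -0.102  3.056] turn z units -0.02
```

>>> apply_moves([
  [[0, 0, 0], [0.76, -0.05, 0.4], 1],
  [[0, 0, 0], [0.75, -0.05, 0.4], 1],
  [[0, 0, 0], [0, 0, 0.8], 1],
  [[0, 0, 0], [0, 0, 0.7], 1],
  [[0, 0, 0], [0, 0, 0], 1],
  [[0, 0, 0], [0, 0, 0.4], 1],
  [[0, 0, 0], [0, 0, 0.37], 1],
  [[0, 0, 0], [0, 0, 0], 1],
  [[0, 0, 0], [0, 0, 0], 1],
  [[0, 0, 0], [0, 0, 0], 0],
  [[0, 0, 0], [0, 0, 0], 0],
  [[0, 0, 0], [0, 0, 0], 0],
  [[0, 0, 0], [0, 0, 0], 0],
  [[0, 0, 0], [0, 0, 0], 0],
])

```text
time_s: 38.6
tcp_pos: [0.4432, 0.3698, -0.0036]
tool_rot: [180.0, -0.0, 90.0]
wrist_force: [-1.7, -1.3, 9.0]
finger_gap: 0.0485
finger_force: 29.6
```

>>> apply_moves([
  [[0, 0, 0], [0, 0, -0.6], 0],
  [[0, 0, 0], [0, 0, -0.6], 0],
  [[0, 0, 0], [-0.89, 0.21, -0.39], 0],
  [[0, 0, 0], [-0.89, 0.21, -0.39], 0],
  [[0, 0, 0], [-0.89, 0.21, -0.39], 0],
  [[0, 0, 0], [-0.89, 0.21, -0.39], 0],
  [[0, 0, 0], [-0.89, 0.21, -0.39], 0],
  [[0, 0, 0], [-0.89, 0.21, -0.39], 0],
  [[0, 0, 0], [-0.89, 0.21, -0.39], 0],
  [[0, 0, 0], [-0.89, 0.21, -0.39], 0],
  [[0, 0, 0], [0, 0, 0], 0],
  [[0, 0, 0], [0, 0, 0], 0],
  [[0, 0, 0], [0, 0, 0], 0],
])

```text
time_s: 40.22
tcp_pos: [0.5434, -0.0565, 0.2543]
tool_rot: [-180.0, -0.0, 90.1]
wrist_force: [0.8, 0.8, 0.3]
finger_gap: 0.0485
finger_force: 31.7
```

Run:
```python
from cyl import *
w=snap('wrist'); st=read_state(); print(st['tcp_pos'],st['tool_rot'],st['finger_gap'])
m=gold(w); k,l,stt,c=cv2.connectedComponentsWithStats(m); print([(c[i].round(0).tolist(),int(stt[i,4])) for i in range(1,k) if stt[i,4]>80])
print('packed',fitcyl(w,m,(.6687,.0065),.025,.024,.048),fitring(w,(.6687,.0065),[(.025,.042)]))
t=st['tcp_pos']; print('held',fitcyl(w,m,t[:2],.025,t[2]+.0066,t[2]+.0306))
tool(st,(.5447,.0084,.03),0)
```

```text
[ 0.54350171 -0.05647786  0.25437988] [-1.79966363e+02 -1.38128182e-02  9.00829485e+01] 0.04866340645956592
[([415.0, 126.0], 1164), ([320.0, 254.0], 6707)]
packed (array([0.6661442 , 0.00617194]), np.float64(0.16012009729724863)) (array([0.66978244, 0.0071397 ]), np.float64(-16.202186584472656))
held (array([ 0.54361513, -0.0531855 ]), np.float64(0.12887412276990518))
shift units [1.08  0.024 3.74 ] turn z units 0.02
```

>>> apply_moves([
  [[0, 0, 0], [0.53, 0.02, 0], 0],
  [[0, 0, 0], [0.53, 0, 0], 0],
  [[0, 0, 0], [0, 0, 0.8], 0],
  [[0, 0, 0], [0, 0, 0.8], 0],
  [[0, 0, 0], [0, 0, 0.8], 0],
  [[0, 0, 0], [0, 0, 0.6], 0],
  [[0, 0, 0], [0, 0, 0], 0],
  [[0, 0, 0], [0, 0, 0], 0],
  [[0, 0, 0], [0, 0, 0.3], 0],
  [[0, 0, 0], [0, 0, 0.3], 0],
  [[0, 0, 0], [0, 0, 0.14], 0],
  [[0, 0, 0], [0, 0, 0], 0],
  [[0, 0, 0], [0, 0, 0], 0],
])

```text
time_s: 41.9
tcp_pos: [0.5452, 0.006, 0.0306]
tool_rot: [180.0, 0.0, 90.0]
wrist_force: [-0.7, -0.1, 0.0]
finger_gap: 0.0483
finger_force: 31.7
```

>>> apply_moves([
  [[0, 0, 0], [0.03, 0, 0.05], 0],
  [[0, 0, 0], [0, 0, 0.06], 0],
  [[0, 0, 0], [0, 0, 0.06], 0],
  [[0, 0, 0], [0, 0, 0.04], 0],
  [[0, 0, 0], [0, 0, 0], 0],
  [[0, 0, 0], [0, 0, 0], 0],
])

```text
time_s: 42.65
tcp_pos: [0.5449, 0.0078, 0.0176]
tool_rot: [-180.0, 0.0, 90.0]
wrist_force: [0.2, -0.5, -0.3]
finger_gap: 0.0483
finger_force: 31.7
```

Release, lift, and step back to check everything: tray side first, then the roll.

>>> apply_moves([
  [[0, 0, 0], [0, 0, 0], 1],
  [[0, 0, 0], [0, 0, 0], 1],
  [[0, 0, 0], [0, 0, 0], 1],
  [[0, 0, 0], [0, 0, -0.9], 1],
  [[0, 0, 0], [0, 0, -0.9], 1],
  [[0, 0, 0], [-0.8, 0, -0.5], 1],
  [[0, 0, 0], [-0.8, 0, -0.5], 1],
  [[0, 0, 0], [-0.8, 0, -0.5], 1],
  [[0, 0, 0], [-0.8, 0, -0.5], 1],
  [[0, 0, 0], [-0.8, 0, -0.5], 1],
  [[0, 0, 0], [0, 0, 0], 1],
  [[0, 0, 0], [0, 0, 0], 1],
  [[0, 0, 0], [0, 0, 0], 1],
])

```text
time_s: 44.28
tcp_pos: [0.5449, -0.2311, 0.275]
tool_rot: [-179.9, -0.0, 90.1]
wrist_force: [0.7, 0.3, -0.3]
finger_gap: 0.0851
finger_force: 0.0
```

Run:
```python
from cyl import *
w,st=look({'red':((.605,-.323,.03),.005),'blue':((.5738,-.234,-.08),.005),'yellow':((.587,-.127,-.03),.005)})
m=gold(w)
for p in((.6687,.0065),(.5447,.0089)): print('packed',fitcyl(w,m,p,.025,.024,.048),[(z,round(fitring(w,p,[(.025,z)])[1],1),fitring(w,p,[(.025,z)])[0].round(4)) for z in(.04,)])
sd=snap('side');sc=snap('scene')
for n,s in(('sd',sd),('sc',sc)):
    print(n,'roll',[(z,*fitring(s,(.6305,.301),[(.029,z)])[0].round(4)) for z in(.046,.05,.054)],'pk',[fitcyl(s,gold(s),p,.025,.024,.048) for p in((.6687,.0065),(.5447,.0089))])
    print([(c,fitbox(s,c,[(-.03,.03),(-.015,.015),(.018,.044)],p,.005)[0].round(3)) for c,p in(('red',(.605,-.323,.03)),('blue',(.5738,-.234,-.08)),('yellow',(.587,-.127,-.03)))])
```

```text
tcp [ 0.545  -0.2311  0.2751] [-180.    -0.    90.1] 44.325
red [ 0.6044 -0.3252] 5.4 0.141 | edge [ 0.6036 -0.3229] 1.8 -15.7
   px [358. 234.]
blue [ 0.5728 -0.2343] -0.7 0.1 | edge [ 0.573  -0.2335] -4.1 -14.1
   px [339. 174.]
yellow [ 0.5856 -0.1268] -1.2 0.048 | edge [ 0.5857 -0.1269] -2.0 -19.4
   px [350.  94.]
packed (array([ 0.66174626, -0.03864366]), np.float64(0.948384542585473)) [(0.04, np.float64(-14.7), array([ 0.6572, -0.005 ]))]
packed (array([ 0.54390532, -0.04192449]), np.float64(0.9769304541032823)) [(0.04, np.float64(-12.7), array([ 0.5366, -0.0036]))]
sd roll [(0.046, np.float64(0.6319), np.float64(0.299)), (0.05, np.float64(0.63), np.float64(0.302)), (0.054, np.float64(0.6278), np.float64(0.3049))] pk [(array([ 0.67086148, -0.00209037]), np.float64(0.3264221206954653)), (array([ 0.54593928, -0.00092663]), np.float64(0.31711956964950927))]
[('red', array([ 0.604, -0.32 ,  0.224])), ('blue', array([ 0.576, -0.228, -0.062])), ('yellow', array([ 0.588, -0.121, -0.044]))]
sc roll [(0.046, np.float64(0.6627), np.float64(0.2855)), (0.05, np.float64(0.6663), np.float64(0.2837)), (0.054, np.float64(0.6375), np.float64(0.2994))] pk [(array([0.66345018, 0.00797225]), np.float64(0.24326574989801564)), (array([0.54017509, 0.00906638]), np.float64(0.27929380091820866))]
[('red', array([ 0.61 , -0.321,  0.061])), ('blue', array([ 0.577, -0.233, -0.054])), ('yellow', array([ 0.591, -0.126, -0.026]))]
```

>>> apply_moves([
  [[0, 0, 0], [0.85, 0.1, 0], 1],
  [[0, 0, 0], [0.85, 0.1, 0], 1],
  [[0, 0, 0], [0.85, 0.1, 0], 1],
  [[0, 0, 0], [0, 0, 0], 1],
  [[0, 0, 0], [0, 0, 0], 1],
  [[0, 0, 0], [0, 0, 0], 1],
])

```text
time_s: 45.18
tcp_pos: [0.5629, -0.08, 0.2755]
tool_rot: [-180.0, 0.0, 89.9]
wrist_force: [-0.3, -0.8, 0.1]
finger_gap: 0.0853
finger_force: 0.0
```

Run:
```python
from cyl import *
w=snap('wrist'); m=gold(w)
for p in((.6687,.0065),(.5447,.0089)): print('packed',fitcyl(w,m,p,.025,.024,.048),fitring(w,p,[(.025,.042)]),[round(fitcyl(w,m,p,.025,.024+d,.048+d)[1],3) for d in(-.006,0,.006,.012)])
h=cv2.cvtColor(w['frame'],cv2.COLOR_RGB2HSV)
for p in((.6687,.0065),(.5447,.0089)):
    u,v=proj(w,[(*p,.048)])[0].round().astype(int); q=h[v-8:v+9,u-8:u+9].reshape(-1,3); g=(q[:,2]<100); print('dark topping px',int(g.sum()),q[g].mean(0).round())
```

```text
packed (array([0.66616991, 0.0061458 ]), np.float64(0.13136306048096058)) (array([0.67026014, 0.00916761]), np.float64(-16.481725692749023)) [np.float64(0.106), np.float64(0.131), np.float64(0.156), np.float64(0.181)]
packed (array([0.54427448, 0.00736085]), np.float64(0.10013758977067899)) (array([0.54402274, 0.0085137 ]), np.float64(-15.659103393554688)) [np.float64(0.073), np.float64(0.1), np.float64(0.127), np.float64(0.153)]
dark topping px 7 [ 36. 104.  91.]
dark topping px 5 [ 37. 106.  96.]
```

Both cookies are centred in their pockets with the topping up, the blocks are seated and the roll is down. Handing in.

```bash
python3 -c "
from station import order; print(order.close_job())"
```

```text
the job is handed in; nothing more can be done
None
```

The job is handed in at about 45 s on the clock, with no verdict returned: all three blocks are down in their own slots, the label roll is on the spindle base, and both golden cookies were then packed topping up in pockets 3 and 1, with the dark cookie, jar and brush left untouched; the final checks were numerical because the picture allowance was used up.

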